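Check filter cassettes back into stock

ROBOT

A 6-joint arm with a two-finger parallel gripper is mounted at the origin on the work surface. World frame = base frame: x ahead of the robot, y to its left, z up, the work surface at z = 0. Lengths are in m, angles in rad, forces in N, time in s.
With the tool pointing down it reaches from about 0.25 to 0.725 m from the base axis. Payload 4 kg.
Tool frame: the origin (TCP) lies midway between the tips of the shut fingers; the grasp point (between the pads) lies 19 mm behind it (bot.grasp_offset is the distance from the TCP to the grasp point, in m); z points along the fingers, y is the direction in which the jaws open and shut (so a half turn about z gives the same grasp; the last joint's range is limited). The gripper opens to 85 mm and grips with 20 to 120 N. Pads are 22 mm wide; open, the fingers measure 114 mm over their backs; the gripper's body (76 mm by 85 mm) begins 54 mm behind the grasp point. The pads swing forward as they close: fully open they stand 13 mm farther back than shut.
Start: joints at [-1.135, 0.241, 0.005, 1.335, 0, 1.571], TCP at [0.211, -0.453, 0.199] pointing down, gripper open.
Joint ranges: [-2.72, 2.72], [-1.05, 1.87], [-1.09, 1.28], [-1.99, 2.15], [-1.42, 1.44], [-3.14, 3.14]. Speed limits (rad/s): [2.79, 2.79, 3.14, 3.14, 3.14, 3.14].

INTERFACE

Orientations are given as a 3x3 rotation matrix whose columns are the frame's x, y, z axes.
In Python, from bench import bot gives the robot as it stands.
- The arm moves only by the tool send_rows, never from a script. Its argument "rows" is a list of rows, each a list of 3 entries, a list of its own where there are three numbers: the shift along the tool's x, y, z in m, then the turn about the tool's z in degrees, then the finger opening in m, from 0 to 0.0854. In form: [[[dx, dy, dz], spin, fingers], ...]. A call has 1 to 12 rows; each row is the pose to reach, as a shift and turn from the pose commanded when the call began, along the tool's axes at that moment; what a row does not reach only later rows make up. A row lasts 1/12 s, in which the tool goes at most 41.7 mm and 7.16 degrees, less where a joint would pass 70% of its speed; a pose out of reach is approached as far as the arm can. A call with a gripper value outside its range is refused whole. The fingers move at their own pace and stop on an object; "force" is the grip in N (left out, the last holds). Time passes only in rows, so rows that repeat a pose let the fingers close. It gives the time, the measured TCP pose, the force and the opening at its end, in the units of the state.
- bot.observe(): the state, without advancing time (a new reading comes with each control period).
- bot.grab_frame(name): name is "scene" or "top" or "wrist"; returns a dict with "pixels" (420x560x3 uint8, red, green, blue), "range_z" (420x560 float32, m along the optical axis (not along the pixel's ray), 0 where there is no reading), "camera_matrix" (3x3 intrinsics, pixels), "R" (3x3) and "t" (3): a world point X has camera coordinates R X + t. Camera axes: x right, y down, z forward; pixel columns grow to the right and rows downward; lengths in m; the calibration is good to about 2 mm. The wrist camera is an equidistant fisheye: a pixel r from the principal point sees the ray r / f radians off the axis. A picture is of the moment at which its call begins.
- bot.close_job(): hands the job in, once; it reports no verdict.
The state is a dict: "t": time; "joints": joint angles; "joint_velocities": joint speeds; "effort": joint torques, N m; "tcp_pos": TCP position; "orientation": TCP orientation; "ft_force": force on the tool from outside, world axes, zero at the start; "torque": the same for the moment, N m; "opening": finger opening in m.
Only numpy, scipy, OpenCV 4.12 (cv2) and the standard library are available. Lean on these libraries where they do the work, as an engineer would, in place of code of your own. Each camera call takes 0.05 s, during which the arm holds its last target.

TASK

Check the filter cassettes on the bench back into stock: lay every one of them flat, label up, in the white read tray, then open a batch by twisting the black knob clockwise to its stop and letting it spring back, then read them by squeezing the orange trigger of the clamped reader fully home for a moment and letting it go, with all the cassettes still lying in the tray. Then put each cassette away flat, label up, in the rack pocket of its own colour, without pushing the brown bottle, beaker and wipes box about.

Things in the scene. Friction and masses are not known exactly. Their poses are not given: they have to be found in the camera images.
- cassette_blue: loose filter cassette (0.15 to 0.3 kg), a white block 100 long (x) x 42 wide (y) x 36 mm high (z) with blue ends and a blue label on top; origin at the centre of its underside, z up. May be absent (None). A half turn about z makes no difference
- cassette_green: loose filter cassette (0.15 to 0.3 kg), a white block 100 long (x) x 42 wide (y) x 36 mm high (z) with green ends and a green label on top; origin at the centre of its underside, z up. May be absent (None). A half turn about z makes no difference
- cassette_yellow: loose filter cassette (0.15 to 0.3 kg), a white block 100 long (x) x 42 wide (y) x 36 mm high (z) with yellow ends and a yellow label on top; origin at the centre of its underside, z up. May be absent (None). A half turn about z makes no difference
- cassette_red: loose filter cassette (0.15 to 0.3 kg), a white block 100 long (x) x 42 wide (y) x 36 mm high (z) with red ends and a red label on top; origin at the centre of its underside, z up. May be absent (None). A half turn about z makes no difference
- slot_blue: fixed blue storage pocket on the grey rack, for the blue cassette, open on top; inside 118 (x) x 60 mm (y), walls 4 mm thick, 12 mm high in all, floor 4 mm thick; origin at the centre of its underside, 6 mm above the bench. The four pockets stand side by side along their y, 85 mm apart, in an order that varies
- slot_green: fixed green storage pocket on the grey rack, for the green cassette, open on top; inside 118 (x) x 60 mm (y), walls 4 mm thick, 12 mm high in all, floor 4 mm thick; origin at the centre of its underside, 6 mm above the bench. The four pockets stand side by side along their y, 85 mm apart, in an order that varies
- slot_yellow: fixed yellow storage pocket on the grey rack, for the yellow cassette, open on top; inside 118 (x) x 60 mm (y), walls 4 mm thick, 12 mm high in all, floor 4 mm thick; origin at the centre of its underside, 6 mm above the bench. The four pockets stand side by side along their y, 85 mm apart, in an order that varies
- slot_red: fixed red storage pocket on the grey rack, for the red cassette, open on top; inside 118 (x) x 60 mm (y), walls 4 mm thick, 12 mm high in all, floor 4 mm thick; origin at the centre of its underside, 6 mm above the bench. The four pockets stand side by side along their y, 85 mm apart, in an order that varies
- tray: fixed shallow white read tray; inside 130 (x) x 284 mm (y), outer walls 4 mm thick, 12 mm high in all, floor 4 mm thick; origin at the centre of its underside, on the bench. Three ribs along x, 20 mm wide and 10 mm high from the underside, at y -76, 0 and 76 mm part it into four lanes 56 mm wide with grey floors, centred at y -114, -38, 38 and 114 mm; a cassette lies in a lane along x
- reader: fixed pistol-shaped tag reader clamped on its side on a stand, nose along its +y to the tray; origin on the bench under the grip. In its frame (mm): black grip x -50 to 54, y -28 to 0, z 93 to 127; grey barrel across the grip's +x end, x 54 to 115, y -75 to 94, top at z 136; base plate 12 high from x 30 on
- trigger (a joint): orange trigger lever: 0 at rest, 0.25 rad squeezed home; springs back (3 N to start, 7 N at the stop). Upright hinge at x 45, y 25 mm of the reader; at rest it lies along the front of the grip, x -28 to 50, y 20 to 30, z 98 to 122 mm; its free end swings to the reader's -y, to the grip. Grip and trigger are 58 mm across along y at rest
- reader_squeeze (a point): point in the reader's frame at x -10, y -4.5, z 113 mm: midway between the back of the grip and the outer face of the fully squeezed trigger, where two fingers closing along the reader's y from above press the trigger home at about 47 mm opening. Axes as the reader's
- keybox: fixed white box 80 x 80 x 35 mm high with a black spring-return knob on top, the batch key; origin at the centre of its underside
- knob (a joint): angle of the black knob, growing clockwise seen from above: 0 at rest, 1.2 rad at its stop; springs back when let go (about 0.12 N m at the stop). Its bar grip is 50 long x 14 wide x 34 mm high, z 43 to 77 mm above the bench, and lies along the box's x axis at rest
- knob_grip (a point): on the knob's axis at the height to grip the bar, 64 mm above the bench; axes as the box's (do not turn with the knob)
- amber_bottle: bystander: brown bottle 70 mm across, 170 mm high
- beaker: bystander: glass beaker 76 mm across, 95 mm high
- wipes_box: bystander: brown cardboard box of wipes 70 x 120 x 85 mm
Things that resemble listed ones, but are neither listed nor needed, are in the scene too. What is shaped like the cassette_yellow but purple or turquoise is not meant.

How it is judged:
On the way, in this order (a step that is already met when the one before it is completed fails the run):
1. every cassette present lies flat, label up, in the read tray (x of cassette_blue in the frame of tray between -0.05 and 0.05 m and y of cassette_blue in the frame of tray between -0.135 and 0.135 m and z of each of cassette_blue, cassette_green, cassette_yellow, cassette_red in the frame of tray below 0.011 m and angle between each of cassette_blue, cassette_green, cassette_yellow, cassette_red's own z axis and vertical below 0.15 rad and x of cassette_green in the frame of tray between -0.05 and 0.05 m and y of cassette_green in the frame of tray between -0.135 and 0.135 m and x of cassette_yellow in the frame of tray between -0.05 and 0.05 m and y of cassette_yellow in the frame of tray between -0.135 and 0.135 m and x of cassette_red in the frame of tray between -0.05 and 0.05 m and y of cassette_red in the frame of tray between -0.135 and 0.135 m), for 0.3 s.
2. the knob is twisted to its stop (over 1.1 rad) (value of joint knob above 1.1 rad), for 0.1 s.
3. the knob has sprung back (under 0.1 rad) (value of joint knob below 0.1 rad), for 0.2 s.
4. the trigger is squeezed fully home (over 0.21 rad) for 0.2 s with all the cassettes in the tray (all of step 1 and value of joint trigger above 0.21 rad), for 0.2 s.
5. the trigger is let go (under 0.04 rad) with all the cassettes in the tray (all of step 1 and value of joint trigger below 0.04 rad), for 0.2 s.
At the end, for the whole second after the job is handed in: every cassette present lies flat on the floor of the pocket of its own colour (within 13 mm of its centre, tilt under 0.15 rad), label up and at rest; trigger under 0.04 rad and knob under 0.1 rad (x of cassette_blue in the frame of slot_blue between -0.013 and 0.013 m and y of cassette_blue in the frame of slot_blue between -0.013 and 0.013 m and z of cassette_blue in the frame of slot_blue below 0.01 m and angle between each of cassette_blue, cassette_green, cassette_yellow, cassette_red's own z axis and vertical below 0.15 rad and angle between the x axis of cassette_blue and the x axis of slot_blue, either way round below 0.3 rad and linear speed of each of cassette_blue, cassette_green, cassette_yellow, cassette_red below 0.02 m/s and x of cassette_green in the frame of slot_green between -0.013 and 0.013 m and y of cassette_green in the frame of slot_green between -0.013 and 0.013 m and z of cassette_green in the frame of slot_green below 0.01 m and angle between the x axis of cassette_green and the x axis of slot_green, either way round below 0.3 rad and x of cassette_yellow in the frame of slot_yellow between -0.013 and 0.013 m and y of cassette_yellow in the frame of slot_yellow between -0.013 and 0.013 m and z of cassette_yellow in the frame of slot_yellow below 0.01 m and angle between the x axis of cassette_yellow and the x axis of slot_yellow, either way round below 0.3 rad and x of cassette_red in the frame of slot_red between -0.013 and 0.013 m and y of cassette_red in the frame of slot_red between -0.013 and 0.013 m and z of cassette_red in the frame of slot_red below 0.01 m and angle between the x axis of cassette_red and the x axis of slot_red, either way round below 0.3 rad and value of joint trigger below 0.04 rad and value of joint knob below 0.1 rad); the robot touches nothing.
It fails at once if the amber bottle is moved by more than 30 mm (distance of amber_bottle from where it was at the start of the episode above 0.03 m).
It fails at once if the beaker is moved by more than 30 mm (distance of beaker from where it was at the start of the episode above 0.03 m).
It fails at once if the wipes box is moved by more than 30 mm (distance of wipes_box from where it was at the start of the episode above 0.03 m).
Of cassette_blue, cassette_green, cassette_yellow, cassette_red only 3 to 4 are there at a start; the rules pass over those that are not, and their reading is None.
At some moment in a run one of cassette_blue, cassette_green, cassette_yellow, cassette_red may be knocked a few centimetres aside while the robot is not near it.
Once in a run the grip may slacken for a moment while it holds something.
It also fails if it takes over 210 s, if anything falls off the work surface, if the arm or the gripper's body presses on something with over 40 N, if the wrist force passes 120 N, or if a joint passes its speed limit or range.

## Working session

There is one attempt and no reset: what is moved stays moved. The work goes in short steps, Python scripts to look and compute and a tool call to move; the robot and the scene stay as the last step left them, time stands still between calls to the robot, and variables do not carry over. Pictures are saved under pics/ and viewed, and the job is handed in when it is done.

Besides the shell and the picture viewer there is one more tool, called after "Emit:" by a JSON object that holds its "method" and its "body". send_rows: Moves the arm, as the interface text tells. Its arguments: {"type":"object","properties":{"rows":{"type":"array"},"force":{"type":"number"}},"required":["rows"]}

```bash
ls -la; mkdir -p pics
python3 - <<'E'
from bench import bot
import cv2
s=bot.observe(); print(s)
for n in ["scene","top","wrist"]:
    f=bot.grab_frame(n); cv2.imwrite(f"pics/a_{n}.png",f["pixels"][:,:,::-1]); print(n,f["camera_matrix"],f["R"],f["t"])
E
```

```text
total 12
drwxr-xr-x  3 agent agent 4096 Dec  6 15:08 .
drwxr-xr-x 23 root  root  4096 Dec  6 15:08 ..
drwxr-xr-x  2 agent agent 4096 Dec  6 15:08 pics
{'t': 0.0, 'joints': array([-1.13499787e+00,  2.41417372e-01,  3.74952568e-03,  1.33521108e+00,
       -2.76766789e-05,  1.57079712e+00]), 'joint_velocities': array([-6.83650996e-04,  5.66677408e-04,  2.39965530e-04, -2.36723561e-04,
       -5.97478599e-05, -8.24328069e-04]), 'effort': array([-4.31129547e-04, -3.72314179e+01,  2.52409887e+01,  1.70490006e-02,
       -9.70706992e-05, -1.01385558e-05]), 'tcp_pos': array([ 0.21076634, -0.45264261,  0.1977205 ]), 'orientation': array([[ 9.06533586e-01,  4.22132728e-01, -9.04227626e-04],
       [ 4.22133695e-01, -9.06531645e-01,  1.87626457e-03],
       [-2.76782767e-05, -2.08260180e-03, -9.99997831e-01]]), 'ft_force': array([ 0.42240185, -0.22343774, -0.29831861]), 'torque': array([ 0.00643803, -0.02724895, -0.02685608]), 'opening': 0.0852712098523747}
scene [[394.11919304   0.         286.67218682]
 [  0.         394.11919304 211.26806706]
 [  0.           0.           1.        ]] [[ 0.42643951  0.90444835  0.01106927]
 [ 0.75406553 -0.34872355 -0.5565762 ]
 [-0.4995343   0.24569304 -0.83072282]] [-0.19575836 -0.34529786  1.43571201]
top [[523.84008559   0.         292.7766582 ]
 [  0.         523.84008559 209.0236767 ]
 [  0.           0.           1.        ]] [[ 0.00306476 -0.99998532  0.00446948]
 [-0.98921582 -0.00368618 -0.14641882]
 [ 0.14643314 -0.00397254 -0.98921259]] [-0.03726649  0.52005954  1.53695661]
wrist [[325.1922621    0.         282.23313665]
 [  0.         325.1922621  208.9631073 ]
 [  0.           0.           1.        ]] [[ 0.42308832 -0.90608633 -0.00196066]
 [-0.85667943 -0.40072117  0.32484289]
 [-0.29512137 -0.13575757 -0.94576596]] [-0.49929917 -0.04261697  0.38064808]
```

View pics/a_scene.png

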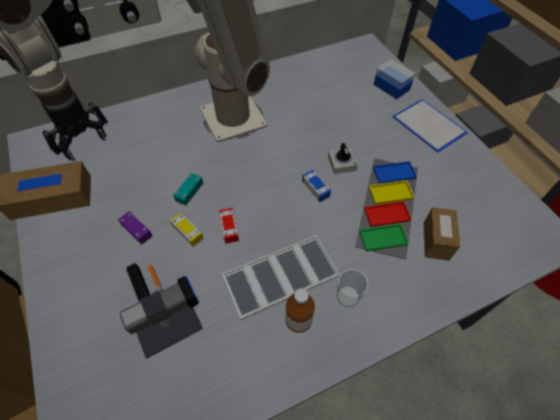

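View pics/a_top.png

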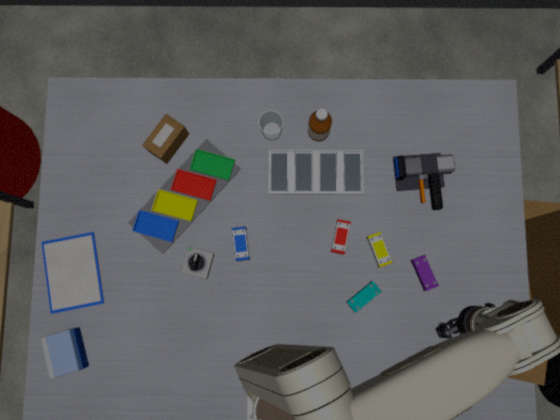

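View pics/a_wrist.png

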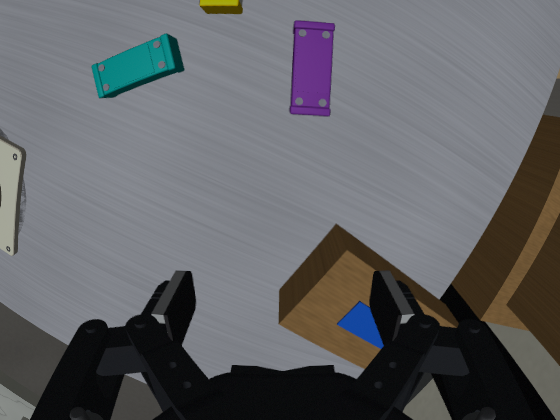

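```bash
cat > h.py <<'E'
from bench import bot
import cv2, numpy as np
def grab(n,save=None):
    f=bot.grab_frame(n)
    if save: cv2.imwrite(f"pics/{save}.png",f["pixels"][:,:,::-1])
    return f
def rays(f,uv,fish=False):
    K=f["camera_matrix"]; uv=np.atleast_2d(np.float64(uv))
    d=np.c_[(uv[:,0]-K[0,2])/K[0,0],(uv[:,1]-K[1,2])/K[1,1],np.ones(len(uv))]
    if fish:
        r=np.hypot(d[:,0],d[:,1])+1e-12
        d=np.c_[d[:,:2]/r[:,None]*np.sin(r)[:,None],np.cos(r)]
    return -f["R"].T@f["t"], d@f["R"]
def plane(f,uv,z,fish=False):
    o,d=rays(f,uv,fish); return o+d*((z-o[2])/d[:,2])[:,None]
def tri(f1,uv1,fi1,f2,uv2,fi2):
    o1,d1=rays(f1,uv1,fi1); o2,d2=rays(f2,uv2,fi2); d1=d1[0]/np.linalg.norm(d1[0]); d2=d2[0]/np.linalg.norm(d2[0])
    A=np.c_[d1,-d2]; s=np.linalg.lstsq(A,o2-o1,rcond=None)[0]
    a,b=o1+s[0]*d1,o2+s[1]*d2; return (a+b)/2,np.linalg.norm(a-b)
HUE=dict(red=None,yellow=(18,36),green=(45,80),blue=(104,128),orange=(8,16))
def mask(f,c,smin=120,vmin=60):
    h=cv2.cvtColor(f["pixels"],cv2.COLOR_RGB2HSV)
    if c=="red": m=(h[:,:,0]<6)|(h[:,:,0]>172)
    else: m=(h[:,:,0]>=HUE[c][0])&(h[:,:,0]<=HUE[c][1])
    return (m&(h[:,:,1]>smin)&(h[:,:,2]>vmin)).astype(np.uint8)
def blobs(f,c,amin=30,**k):
    n,l,s,ce=cv2.connectedComponentsWithStats(mask(f,c,**k))
    return [(int(s[i,4]),s[i,:4].tolist(),ce[i].round(1).tolist()) for i in range(1,n) if s[i,4]>=amin]
E
python3 - <<'E'
from h import *
t=grab("top");s=grab("scene")
for c in HUE:
    print(c,"top",blobs(t,c),"\n  scene",blobs(s,c))
a=cv2.resize(t["pixels"][130:320,120:460,::-1],None,fx=2.3,fy=2.3,interpolation=cv2.INTER_CUBIC); cv2.imwrite("pics/t1.png",a)
b=cv2.resize(s["pixels"][150:350,100:440,::-1],None,fx=2.3,fy=2.3,interpolation=cv2.INTER_CUBIC); cv2.imwrite("pics/s1.png",b)
E
```

```text
red top [(918, [171, 169, 45, 32], [193.2, 184.3]), (175, [335, 228, 13, 17], [340.8, 235.9]), (40, [331, 249, 14, 5], [337.5, 251.2])] 
  scene [(838, [365, 202, 46, 25], [387.1, 213.5]), (159, [222, 215, 13, 15], [227.9, 221.9]), (99, [224, 234, 14, 9], [230.7, 237.8]), (446, [534, 269, 26, 31], [550.2, 283.9])]
yellow top [(61, [165, 116, 17, 20], [174.0, 125.2]), (38, [146, 136, 8, 14], [149.5, 142.2]), (936, [152, 190, 46, 31], [174.3, 204.8]), (74, [525, 201, 17, 15], [531.8, 206.9]), (36, [367, 232, 14, 7], [373.6, 234.8]), (182, [373, 240, 15, 19], [379.8, 249.0]), (33, [378, 261, 14, 6], [384.6, 263.6]), (48, [517, 372, 18, 9], [526.9, 375.9])] 
  scene [(779, [369, 180, 45, 24], [390.9, 191.8]), (165, [176, 218, 19, 17], [185.2, 226.0]), (100, [189, 232, 14, 14], [195.8, 238.5])]
green top [(878, [190, 149, 45, 31], [211.9, 164.1])] 
  scene [(918, [360, 224, 48, 27], [383.3, 236.9])]
blue top [(61, [394, 157, 5, 20], [396.3, 167.0]), (942, [133, 210, 46, 32], [155.2, 225.5]), (30, [232, 227, 14, 3], [238.4, 227.9]), (567, [42, 232, 62, 82], [74.6, 273.0]), (176, [235, 235, 12, 17], [240.2, 243.0]), (40, [236, 257, 14, 4], [242.4, 258.4]), (140, [71, 329, 13, 40], [77.1, 348.3])] 
  scene [(754, [445, 0, 58, 21], [474.8, 8.2]), (262, [374, 74, 38, 24], [390.7, 84.6]), (199, [393, 100, 74, 52], [428.2, 131.8]), (672, [373, 162, 44, 21], [394.2, 171.6]), (415, [18, 174, 43, 17], [39.1, 182.0]), (122, [309, 176, 16, 14], [316.3, 182.2]), (76, [319, 189, 12, 12], [324.1, 194.9])]
orange top [(268, [309, 113, 23, 20], [319.7, 123.7]), (63, [419, 179, 6, 24], [421.4, 190.2])] 
  scene [(89, [149, 265, 11, 22], [153.9, 275.6]), (453, [287, 295, 27, 26], [299.6, 308.9])]
```

View pics/t1.png

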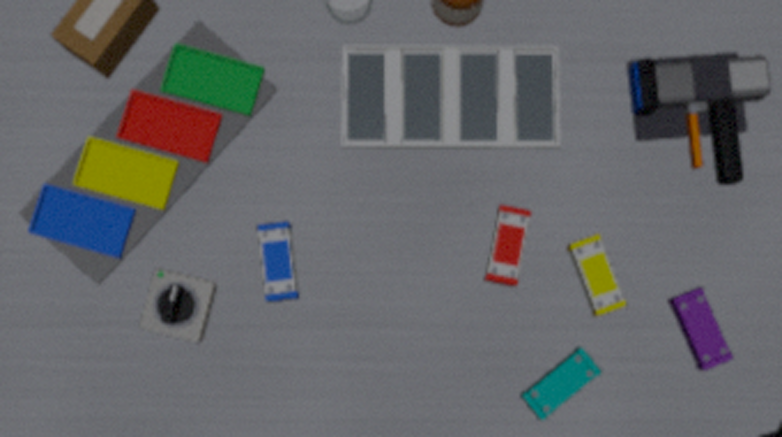

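View pics/s1.png

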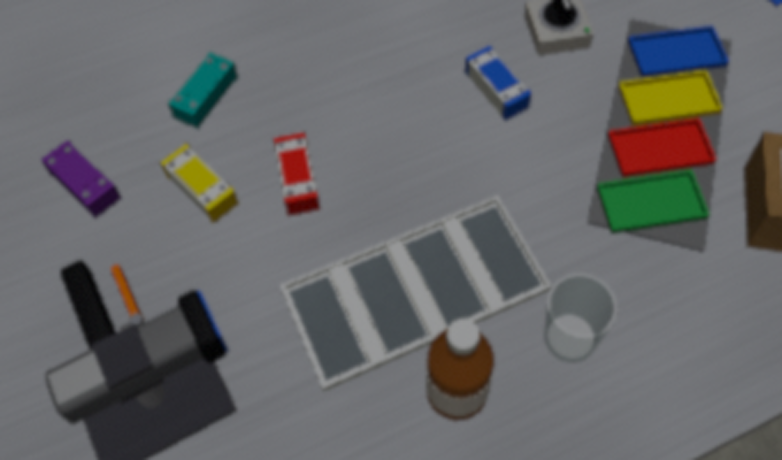

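Run:
```python
from h import *
t=grab("top");s=grab("scene")
P=dict(cas_red=((340.8,235.9),(227.9,221.9)),cas_yel=((379.8,249.0),(185.2,226.0)),cas_blue=((240.2,243.0),(316.3,182.2)),
 slot_red=((193.2,184.3),(387.1,213.5)),slot_yel=((174.3,204.8),(390.9,191.8)),slot_blue=((155.2,225.5),(394.2,171.6)),slot_green=((211.9,164.1),(383.3,236.9)))
for k,(a,b) in P.items():
    X,e=tri(t,a,0,s,b,0); z=0.036 if 'cas' in k else 0.014
    print(k,X.round(4),round(e,4),plane(t,a,z)[0].round(4),plane(s,b,z)[0].round(4))
# orientation of label & slots via minAreaRect mapped to plane
for c in ["red","yellow","blue","green"]:
    n,l,st,ce=cv2.connectedComponentsWithStats(mask(t,c))
    for i in range(1,n):
        if st[i,4]<150 or st[i,4]>1000: continue
        v,u=np.nonzero(l==i); p=plane(t,np.c_[u,v],0.036 if st[i,4]<300 else .014)[:,:2]
        r=cv2.minAreaRect(np.float32(p)); 
        w,V=np.linalg.eigh(np.cov(p.T)); d=V[:,1]
        print(c,st[i,4],np.round(r[0],3),np.round(r[1],3),r[2],"pca ang",np.degrees(np.arctan2(d[1],d[0])).round(1))
# tray, by grey floor lanes
tm=cv2.resize(t["pixels"][80:220,250:470,::-1],None,fx=3.5,fy=3.5,interpolation=cv2.INTER_CUBIC); cv2.imwrite("pics/t2.png",tm)
```

```text
cas_red [ 0.44   -0.1799  0.0331] 0.0004 [ 0.4398 -0.1794  0.036 ] [ 0.4419 -0.1804  0.036 ]
cas_yel [ 0.4013 -0.2961  0.0325] 0.0005 [ 0.4011 -0.2952  0.036 ] [ 0.4035 -0.2963  0.036 ]
cas_blue [0.4178 0.1213 0.0326] 0.0 [0.4175 0.121  0.036 ] [0.42   0.1198 0.036 ]
slot_red [0.5998 0.2707 0.0105] 0.0014 [0.5995 0.2706 0.014 ] [0.6011 0.268  0.014 ]
slot_yel [0.5357 0.3267 0.0108] 0.001 [0.5355 0.3264 0.014 ] [0.5372 0.3242 0.014 ]
slot_blue [0.4716 0.3821 0.0115] 0.0012 [0.4717 0.382  0.014 ] [0.4729 0.3798 0.014 ]
slot_green [0.6639 0.2151 0.0102] 0.0008 [0.6632 0.2149 0.014 ] [0.6653 0.2127 0.014 ]
red 923 [0.6   0.271] [0.128 0.069] 74.49345397949219 pca ang 74.6
red 175 [ 0.44  -0.179] [0.032 0.049] 78.24303436279297 pca ang 166.4
yellow 939 [0.536 0.326] [0.129 0.069] 74.55852508544922 pca ang 75.0
yellow 183 [ 0.401 -0.295] [0.05  0.032] 19.442668914794922 pca ang -161.0
blue 943 [0.472 0.382] [0.128 0.068] 74.685546875 pca ang 74.2
blue 568 [0.331 0.625] [0.217 0.16 ] 11.442546844482422 pca ang -169.0
blue 173 [0.418 0.121] [0.049 0.031] 7.254701614379883 pca ang -172.9
green 877 [0.664 0.215] [0.127 0.068] 74.75423431396484 pca ang 74.7
```

View pics/t2.png

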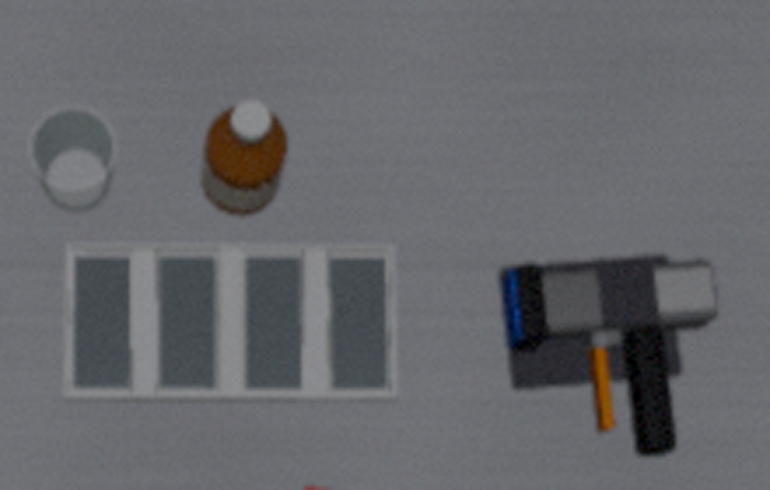

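Run:
```python
from h import *
t=grab("top")
def zz(p): return np.array(p)/3.5+np.array([250,80])-0.36
c=plane(t,zz([(67,244),(396,244),(397,397),(66,397)]),0.012); print("tray corners",c.round(4),c.mean(0))
h=cv2.cvtColor(t["pixels"],cv2.COLOR_RGB2HSV); 
print(h[172,280],h[172,291],h[172,268])
g=(h[:,:,2]<h[172,280,2]+14).astype(np.uint8); g[:145]=0;g[200:]=0;g[:,:260]=0;g[:,370:]=0
n,l,s,ce=cv2.connectedComponentsWithStats(g)
for i in range(1,n):
    if s[i,4]>300:
        v,u=np.nonzero(l==i);p=np.float32(plane(t,np.c_[u,v],0.004)[:,:2]); r=cv2.minAreaRect(p); print(s[i,4],p.mean(0),r)
for nm,p,z in [("trig hinge",(599,350),.11),("trig tip",(606,428),.11),("grip bot L",(636,452),.127),("grip bot R",(676,448),.127),("grip top L",(627,335),.127),("grip top R",(664,335),.127),("barrel nose near",(541,347),.13),("rear",(716,320),.13),("nose far",(535,265),.13),("rear far",(712,263),.13),("bottle base",(242,185),0),("beaker base",(76,185),0)]:
    print(nm,plane(t,zz(p),z)[0].round(3))
# keybox crop
k=cv2.resize(t["pixels"][240:285,170:225,::-1],None,fx=10,fy=10,interpolation=cv2.INTER_CUBIC); cv2.imwrite("pics/k.png",k)
# depth heights
o,d=rays(t,[(0,0)])
for nm,(u,v) in dict(red=(341,236),tray=(280,172),rib=(292,172),slot=(193,184),grip=(436,192),trig=(421,190),bottle=(320,114),knob=(196,262),purple=(425,272)).items():
    o,d=rays(t,[(u,v)]); print(nm,(o+d[0]*t["range_z"][v,u]).round(4))
```

```text
tray corners [[ 0.7114  0.0396  0.012 ]
 [ 0.7126 -0.2529  0.012 ]
 [ 0.5745 -0.2515  0.012 ]
 [ 0.5733  0.0391  0.012 ]] [ 0.64296224 -0.10643662  0.012     ]
[102  31  83] [110   5 141] [107  14 126]
539 [0.6431334  0.00755508] ((0.6432085037231445, 0.007623270153999329), (0.11111564934253693, 0.04369942098855972), 0.28413286805152893)
542 [ 0.6431179  -0.06711463] ((0.6419810652732849, -0.06715323030948639), (0.11425799131393433, 0.04371773451566696), 0.12397715449333191)
553 [ 0.64245516 -0.14461431] ((0.6422758102416992, -0.14317306876182556), (0.04661582410335541, 0.11483278125524521), 89.49917602539062)
558 [ 0.6434882  -0.21905541] ((0.6426045894622803, -0.21790112555027008), (0.046874746680259705, 0.11493044346570969), 89.35494232177734)
trig hinge [ 0.597 -0.406  0.11 ]
trig tip [ 0.532 -0.409  0.11 ]
grip bot L [ 0.509 -0.429  0.127]
grip bot R [ 0.513 -0.461  0.127]
grip top L [ 0.606 -0.425  0.127]
grip top R [ 0.606 -0.455  0.127]
barrel nose near [ 0.595 -0.353  0.13 ]
rear [ 0.618 -0.497  0.13 ]
nose far [ 0.664 -0.35   0.13 ]
rear far [ 0.666 -0.496  0.13 ]
bottle base [ 0.77  -0.117  0.   ]
beaker base [0.769 0.033 0.   ]
red [ 0.4402 -0.1807  0.0286]
tray [0.6414 0.0044 0.004 ]
rib [ 0.6392 -0.0328  0.0144]
slot [0.6022 0.273  0.0048]
grip [ 0.5584 -0.4448  0.123 ]
trig [ 0.5641 -0.4021  0.1226]
bottle [ 0.7716 -0.111   0.1735]
knob [0.3592 0.245  0.0693]
purple [ 0.3334 -0.4277  0.0362]
```

View pics/k.png

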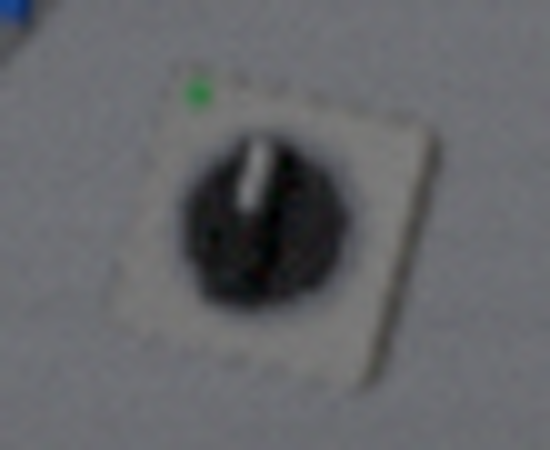

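```bash
cat >> h.py <<'E'
def plan(x,y,z,yaw,half=True):
    s=bot.observe(); R=s["orientation"]; cur=np.degrees(np.arctan2(R[1,0],R[0,0]))
    d=R.T@(np.array([x,y,z])-s["tcp_pos"]); sp=cur-yaw
    sp=(sp+90)%180-90 if half else (sp+180)%360-180
    n=max(np.linalg.norm(d)/.0417,abs(sp)/7.16)
    print("at",s["tcp_pos"].round(4),"yaw %.1f"%cur,"q6 %.2f"%s["joints"][5],"-> shift",d.round(4),"spin %.1f"%sp,"rows>=%.1f"%n)
E
python3 -c "
from h import *
plan(.37,-.165,.2,-13)"
```

```text
at [ 0.211  -0.4532  0.1985] yaw 25.0 q6 1.57 -> shift [ 0.2658 -0.1941 -0.0015] spin 38.0 rows>=7.9
```

Emit:
{"method": "send_rows", "body": {"rows": [[[0.266,-0.194,0],38,0.085],[[0.266,-0.194,0],38,0.085],[[0.266,-0.194,0],38,0.085],[[0.266,-0.194,0],38,0.085],[[0.266,-0.194,0],38,0.085],[[0.266,-0.194,0],38,0.085],[[0.266,-0.194,0],38,0.085],[[0.266,-0.194,0],38,0.085],[[0.266,-0.194,0],38,0.085],[[0.266,-0.194,0],38,0.085],[[0.266,-0.194,0],38,0.085]]}}

```text
t: 1.32
tcp_pos: [0.3708, -0.1641, 0.1987]
orientation: [[0.975, -0.222, 0.0], [-0.222, -0.975, -0.0], [0.0, 0.0, -1.0]]
ft_force: [0.8, 0.2, -0.3]
opening: 0.085
```

Run:
```python
from h import *
w=grab("wrist","w1"); t=grab("top","t3"); plan(.37,-.165,.2,-13)
print(blobs(w,"red"),blobs(w,"yellow")); print(blobs(t,"red"))
for b in blobs(w,"red"): print(plane(w,b[2],.036,True))
for b in blobs(w,"yellow"): print(plane(w,b[2],.036,True))
```

```text
at [ 0.3701 -0.1654  0.1986] yaw -13.0 q6 2.95 -> shift [-0.0002 -0.0004 -0.0014] spin -0.0 rows>=0.0
[(320, [261, 67, 41, 9], [281.0, 70.7]), (1609, [265, 90, 34, 50], [281.9, 114.1]), (309, [264, 153, 39, 9], [282.9, 157.4])] [(428, [351, 80, 41, 25], [370.8, 92.4]), (1371, [372, 101, 46, 56], [394.6, 128.5]), (268, [389, 153, 40, 23], [410.2, 164.6])]
[(922, [171, 169, 45, 32], [193.2, 184.3]), (63, [335, 228, 8, 16], [337.8, 234.1])]
[[ 0.48414016 -0.18860847  0.036     ]]
[[ 0.43986936 -0.17951554  0.036     ]]
[[ 0.39520669 -0.17047213  0.036     ]]
[[ 0.44435357 -0.27544118  0.036     ]]
[[ 0.40192588 -0.2948266   0.036     ]]
[[ 0.3589879  -0.30733594  0.036     ]]
```

View pics/w1.png

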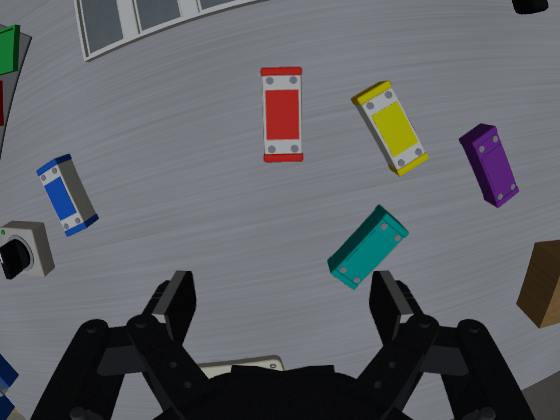

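```bash
python3 -c "
from h import *
plan(.440,-.1795,.1,168.5,False)"
```

```text
at [ 0.3701 -0.1654  0.1986] yaw -13.0 q6 2.95 -> shift [ 0.0712 -0.0021  0.0986] spin 178.5 rows>=24.9
```

Emit:
{"method": "send_rows", "body": {"rows": [[[0.071,-0.002,0.05],-85,0.085],[[0.071,-0.002,0.05],-85,0.085],[[0.071,-0.002,0.05],-85,0.085],[[0.071,-0.002,0.05],-85,0.085],[[0.071,-0.002,0.05],-85,0.085],[[0.071,-0.002,0.05],-85,0.085],[[0.071,-0.002,0.05],-85,0.085],[[0.071,-0.002,0.05],-85,0.085],[[0.071,-0.002,0.05],-85,0.085],[[0.071,-0.002,0.05],-85,0.085],[[0.071,-0.002,0.05],-85,0.085],[[0.071,-0.002,0.05],-85,0.085]]}}

```text
t: 2.42
tcp_pos: [0.4392, -0.1809, 0.1485]
orientation: [[0.307, 0.952, -0.0], [0.952, -0.307, -0.0], [-0.0, -0.0, -1.0]]
ft_force: [-0.7, -0.9, -0.0]
opening: 0.085
```

Emit:
{"method": "send_rows", "body": {"rows": [[[0,0,0],-80,0.07],[[0,0,0],-80,0.07],[[0,0,0],-80,0.07],[[0,0,0],-80,0.07],[[0,0,0],-80,0.07],[[0,0,0],-80,0.07],[[0,0,0],-80,0.07],[[0,0,0],-80,0.07],[[0,0,0],-80,0.07],[[0,0,0],-80,0.07],[[0,0,0],-80,0.07],[[0,0,0],-80,0.07]]}}

```text
t: 3.42
tcp_pos: [0.4392, -0.1808, 0.1485]
orientation: [[-0.883, 0.47, -0.0], [0.47, 0.883, -0.0], [0.0, -0.0, -1.0]]
ft_force: [0.6, 0.2, 0.8]
opening: 0.0697
```

Run:
```python
from h import *
w=grab("wrist","w2"); plan(.44,-.1795,.01,168.5)
for b in blobs(w,"red"): print(b,plane(w,b[2],.036,True))
```

```text
at [ 0.4393 -0.1806  0.1485] yaw 151.8 q6 0.10 -> shift [-1.000e-04  1.300e-03  1.385e-01] spin -16.7 rows>=3.3
(554, [247, 132, 46, 25], [269.3, 143.9]) [[ 0.39349883 -0.16940994  0.036     ]]
(1956, [258, 162, 51, 61], [283.4, 192.0]) [[ 0.43871053 -0.17923163  0.036     ]]
(322, [276, 225, 43, 20], [297.1, 235.6]) [[ 0.48357111 -0.18802222  0.036     ]]
```

View pics/w2.png

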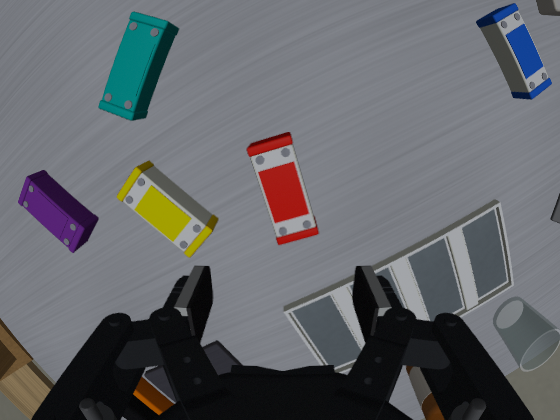

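Emit:
{"method": "send_rows", "body": {"rows": [[[0,0.001,0.03],-17,0.07],[[0,0.001,0.06],-17,0.07],[[0,0.001,0.08],-17,0.07],[[0,0.001,0.1],-17,0.07],[[0,0.001,0.12],-17,0.07],[[0,0.001,0.138],-17,0.07],[[0,0.001,0.138],-17,0.07],[[0,0.001,0.138],-17,0.07],[[0,0.001,0.138],-17,0.03],[[0,0.001,0.138],-17,0.03],[[0,0.001,0.138],-17,0.03],[[0,0.001,0.138],-17,0.03]], "force": 50}}

```text
t: 4.47
tcp_pos: [0.4413, -0.1787, 0.0117]
orientation: [[-0.981, 0.192, 0.002], [0.192, 0.981, -0.001], [-0.002, -0.0, -1.0]]
ft_force: [0.4, 0.5, 0.1]
opening: 0.0299
```

Run:
```python
from h import *
w=grab("wrist","w3"); s=grab("scene","s3"); print(bot.observe()["opening"]); plan(.643,-.220,.08,180)
a=cv2.resize(s["pixels"][100:300,150:400,::-1],None,fx=3,fy=3,interpolation=cv2.INTER_CUBIC); cv2.imwrite("pics/s3.png",a)
```

```text
0.02962586070204765
at [ 0.4409 -0.1785  0.0113] yaw 169.0 q6 -0.19 -> shift [-0.2064 -0.0021 -0.0684] spin -11.0 rows>=5.2
```

View pics/w3.png

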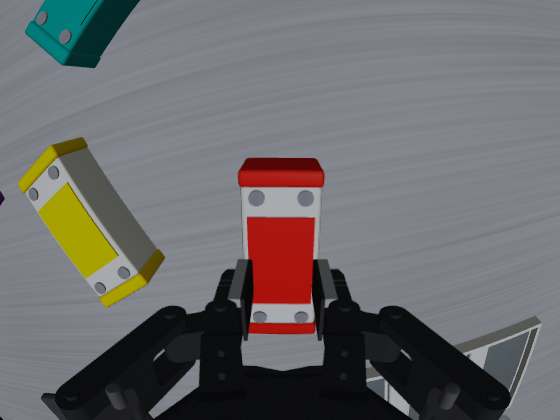

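View pics/s3.png

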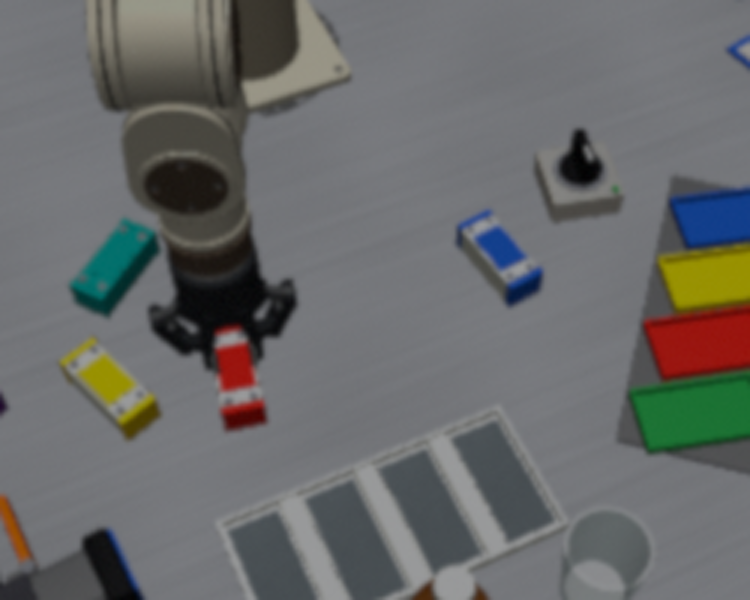

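Emit:
{"method": "send_rows", "body": {"rows": [[[0,0.001,0],0,0.02],[[0,0.001,0],0,0.02],[[0,0,0],0,0.02]]}}

```text
t: 4.82
tcp_pos: [0.4404, -0.1781, 0.0107]
orientation: [[-0.982, 0.191, -0.0], [0.191, 0.982, 0.0], [0.0, 0.0, -1.0]]
ft_force: [-0.3, 0.7, -0.3]
opening: 0.0196
```

Run:
```python
from h import *
w=grab("wrist","w4"); print(bot.observe()["opening"],bot.observe()["ft_force"])
a=cv2.resize(w["pixels"][140:400,150:430,::-1],None,fx=2.8,fy=2.3); cv2.imwrite("pics/w4.png",a)
t=grab("top"); a=cv2.resize(t["pixels"][190:290,290:420,::-1],None,fx=5,fy=5); cv2.imwrite("pics/t4.png",a)
```

```text
0.0197235162260371 [-0.42739434  0.23147529  0.39510075]
```

View pics/w4.png

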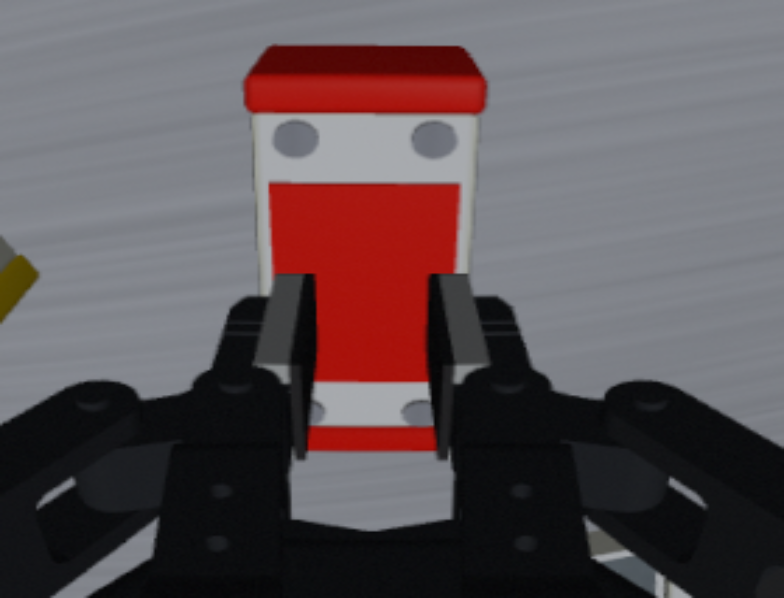

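View pics/t4.png

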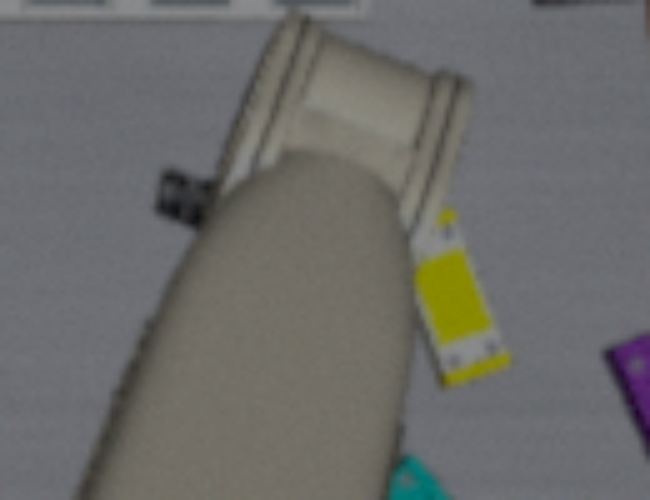

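Run:
```python
from h import *
w=grab("wrist"); z=w["range_z"]; print(bot.observe()["tcp_pos"])
print("cam",-w["R"].T@w["t"])
def P(u,v):
    K=w["camera_matrix"];o,d=rays(w,[(u,v)],True)
    return (o+d[0]*z[v,u]/ (w["R"]@d[0])[2]).round(4)
for zx,zy in [(300,275),(290,300),(450,280),(460,320),(370,330),(370,150),(100,100),(370,500),(308,440),(440,440),(370,60)]:
    u,v=int(150+zx/2.8),int(140+zy/2.3); print((zx,zy),(u,v),z[v,u].round(4),P(u,v))
```

```text
[ 0.44037629 -0.17832151  0.01057034]
cam [ 0.35764981 -0.16255945  0.18566973]
(300, 275) (257, 259) 0.1538 [ 0.427  -0.1882  0.0481]
(290, 300) (253, 270) 0.1437 [ 0.4267 -0.1892  0.0588]
(450, 280) (310, 261) 0.154 [ 0.4328 -0.1635  0.0483]
(460, 320) (314, 279) 0.1378 [ 0.4326 -0.163   0.0654]
(370, 330) (282, 283) 0.1719 [ 0.4498 -0.1804  0.0362]
(370, 150) (282, 205) 0.1576 [ 0.4065 -0.172   0.0361]
(100, 100) (185, 183) 0.1924 [ 0.3934 -0.2299 -0.0014]
(370, 500) (282, 357) 0.2372 [ 5.416e-01 -1.982e-01 -5.000e-04]
(308, 440) (260, 331) 0.1834 [ 0.4812 -0.1998  0.036 ]
(440, 440) (307, 331) 0.1283 [ 0.4478 -0.1695  0.081 ]
(370, 60) (282, 166) 0.1676 [ 0.3908 -0.169   0.02  ]
```

Emit:
{"method": "send_rows", "body": {"rows": [[[0,0,-0.03],0,0.02],[[0,0,-0.03],0,0.07],[[0,0,-0.03],0,0.07],[[0,0,-0.03],0,0.07],[[0,0,-0.03],0,0.07],[[0,0,-0.03],0,0.07]]}}

```text
t: 5.47
tcp_pos: [0.4396, -0.178, 0.0398]
orientation: [[-0.982, 0.191, -0.002], [0.191, 0.982, 0.001], [0.002, 0.0, -1.0]]
ft_force: [-1.3, -0.2, 0.5]
opening: 0.0703
```

```bash
cat >> h.py <<'E'
def cloud(f,fish):
    v,u=np.mgrid[0:420,0:560]; uv=np.c_[u.ravel(),v.ravel()]
    o,d=rays(f,uv,fish); dc=(d@f["R"].T)[:,2]
    return (o+d*(f["range_z"].ravel()/dc)[:,None]).reshape(420,560,3)
E
python3 - <<'E'
from h import *
w=grab("wrist","w5"); s=bot.observe(); print(s["tcp_pos"],s["opening"])
C=(cloud(w,True)-s["tcp_pos"])@s["orientation"]  # tool frame
px=w["pixels"].max(2)
for u in (196,200,204,208,212,352,356,360,364,368):
    print(u,[ (v,C[v,u].round(3).tolist()) for v in range(240,330,10)])
E
```

```text
[ 0.43969038 -0.17800643  0.03983039] 0.06994943203890308
196 [(240, [-0.015, -0.064, 0.041]), (250, [-0.023, -0.065, 0.041]), (260, [-0.031, -0.066, 0.039]), (270, [0.011, -0.04, -0.049]), (280, [0.011, -0.037, -0.058]), (290, [0.011, -0.036, -0.065]), (300, [0.008, -0.035, -0.069]), (310, [0.005, -0.035, -0.071]), (320, [0.002, -0.035, -0.074])]
200 [(240, [-0.015, -0.061, 0.04]), (250, [-0.023, -0.062, 0.04]), (260, [-0.031, -0.063, 0.04]), (270, [0.011, -0.038, -0.048]), (280, [0.011, -0.036, -0.058]), (290, [0.008, -0.035, -0.06]), (300, [0.005, -0.035, -0.064]), (310, [0.0, -0.035, -0.065]), (320, [-0.003, -0.035, -0.067])]
204 [(240, [-0.014, -0.058, 0.04]), (250, [-0.023, -0.059, 0.04]), (260, [-0.031, -0.059, 0.039]), (270, [0.011, -0.036, -0.049]), (280, [0.009, -0.035, -0.054]), (290, [0.004, -0.035, -0.054]), (300, [-0.0, -0.035, -0.057]), (310, [-0.004, -0.035, -0.06]), (320, [-0.007, -0.035, -0.062])]
208 [(240, [-0.015, -0.055, 0.04]), (250, [-0.022, -0.055, 0.039]), (260, [-0.031, -0.056, 0.039]), (270, [0.008, -0.035, -0.043]), (280, [0.004, -0.035, -0.046]), (290, [
[... 1115 characters left out ...]
5, -0.052]), (290, [0.004, 0.035, -0.054]), (300, [-0.0, 0.035, -0.056]), (310, [-0.003, 0.035, -0.06]), (320, [-0.008, 0.035, -0.061])]
364 [(240, [-0.014, 0.061, 0.04]), (250, [-0.023, 0.061, 0.039]), (260, [-0.031, 0.062, 0.04]), (270, [0.011, 0.037, -0.049]), (280, [0.011, 0.035, -0.058]), (290, [0.009, 0.035, -0.061]), (300, [0.004, 0.035, -0.063]), (310, [0.001, 0.035, -0.066]), (320, [-0.003, 0.035, -0.068])]
368 [(240, [0.084, -0.0, -0.175]), (250, [-0.023, 0.065, 0.04]), (260, [-0.031, 0.066, 0.04]), (270, [0.011, 0.039, -0.048]), (280, [0.011, 0.037, -0.057]), (290, [0.011, 0.035, -0.065]), (300, [0.008, 0.035, -0.068]), (310, [0.004, 0.035, -0.069]), (320, [0.001, 0.035, -0.073])]
```

View pics/w5.png

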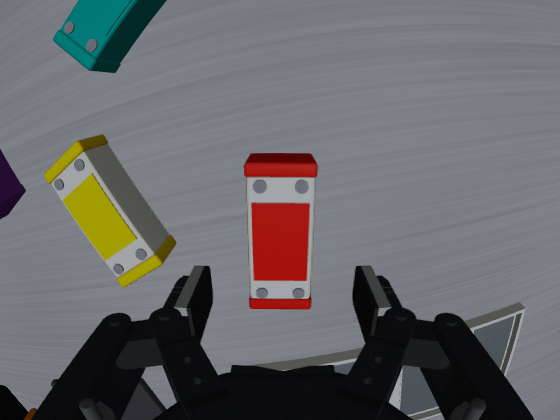

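Emit:
{"method": "send_rows", "body": {"rows": [[[0,-0.001,0.015],0,0.07],[[0,-0.001,0.03],0,0.07],[[0,-0.001,0.04],0,0.07],[[0,-0.001,0.05],0,0.07],[[0,-0.001,0.06],0,0.07],[[0,-0.001,0.062],0,0.07],[[0,-0.001,0.062],0,0.07]]}}

```text
t: 6.1
tcp_pos: [0.4391, -0.1788, -0.0224]
orientation: [[-0.982, 0.191, -0.003], [0.191, 0.982, 0.001], [0.003, 0.001, -1.0]]
ft_force: [0.0, 0.4, -0.1]
opening: 0.07
```

Emit:
{"method": "send_rows", "body": {"rows": [[[0,0,0],0,0.03],[[0,0,0],0,0.03],[[0,0,0],0,0.03],[[0,0,0],0,0.03],[[0,0,0],0,0.03]], "force": 50}}

```text
t: 6.52
tcp_pos: [0.441, -0.1796, -0.0206]
orientation: [[-0.982, 0.191, 0.002], [0.191, 0.982, -0.001], [-0.002, -0.0, -1.0]]
ft_force: [-0.1, -1.5, 2.8]
opening: 0.0413
```

Run:
```python
from h import *
w=grab("wrist","w6"); s=bot.observe(); print(s["tcp_pos"],s["opening"],s["ft_force"])
C=(cloud(w,True)-s["tcp_pos"])@s["orientation"]
for v in (240,250,255,260,265,270): print(v,C[v,[240,244,248,252,310,314,318,322]].round(3).tolist())
```

```text
[ 0.44099769 -0.17964737 -0.02061238] 0.041197580952433456 [ 0.12231578 -1.02732047  4.84499396]
240 [[0.029, -0.017, -0.055], [0.03, -0.016, -0.056], [0.029, -0.014, -0.055], [0.029, -0.013, -0.055], [0.03, 0.011, -0.056], [0.029, 0.013, -0.055], [0.029, 0.014, -0.055], [0.03, 0.016, -0.056]]
250 [[0.025, -0.017, -0.056], [0.026, -0.016, -0.057], [0.026, -0.014, -0.057], [0.026, -0.012, -0.057], [0.026, 0.011, -0.057], [0.025, 0.013, -0.056], [0.025, 0.014, -0.056], [0.026, 0.016, -0.057]]
255 [[0.023, -0.018, -0.057], [0.023, -0.016, -0.057], [0.023, -0.014, -0.057], [0.023, -0.013, -0.057], [0.023, 0.011, -0.055], [0.023, 0.013, -0.057], [0.023, 0.015, -0.056], [0.023, 0.016, -0.057]]
260 [[0.02, -0.018, -0.055], [0.02, -0.016, -0.056], [0.021, -0.014, -0.057], [0.021, -0.013, -0.057], [0.02, 0.011, -0.056], [0.021, 0.013, -0.056], [0.021, 0.015, -0.056], [0.021, 0.016, -0.056]]
265 [[0.018, -0.018, -0.056], [0.019, -0.016, -0.057], [0.018, -0.014, -0.056], [0.019, -0.013, -0.057], [0.018, 0.011, -0.055], [0.019, 0.013, -0.058], [0.018, 0.015, -0.056], [0.018, 0.016, -0.057]]
270 [[0.015, -0.018, -0.055], [0.016, -0.016, -0.057], [0.016, -0.015, -0.057], [0.016, -0.013, -0.057], [0.016, 0.011, -0.057], [0.017, 0.013, -0.057], [0.016, 0.015, -0.057], [0.016, 0.016, -0.057]]
```

View pics/w6.png

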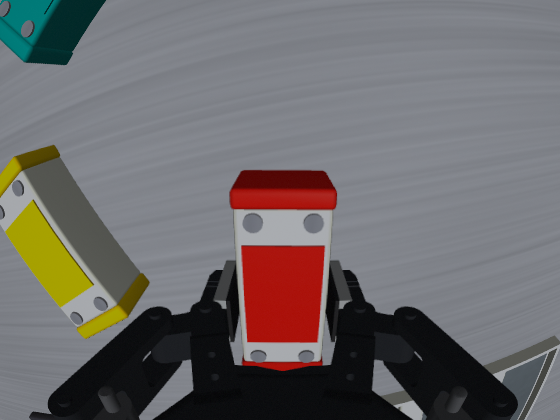

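Emit:
{"method": "send_rows", "body": {"rows": [[[0,0,-0.02],0,0.03],[[0,0,-0.05],0,0.03],[[0,0,-0.08],0,0.03],[[0,0,-0.1],0,0.03],[[0,0,-0.1],0,0.03]]}}

```text
t: 6.98
tcp_pos: [0.4432, -0.1804, 0.0826]
orientation: [[-0.981, 0.191, 0.007], [0.191, 0.982, -0.003], [-0.008, -0.001, -1.0]]
ft_force: [0.7, -0.9, -2.2]
opening: 0.0406
```

Run:
```python
from h import *
print(bot.observe()["opening"]); plan(.643,-.1444,.08,179.5)
```

```text
0.04058880470498013
at [ 0.4432 -0.1804  0.0826] yaw 169.0 q6 -0.19 -> shift [-0.1892  0.0736  0.004 ] spin -10.5 rows>=4.9
```

Emit:
{"method": "send_rows", "body": {"rows": [[[-0.03,0.012,0],-3,0.03],[[-0.06,0.024,0],-6,0.03],[[-0.1,0.04,0],-9,0.03],[[-0.14,0.056,0],-10.5,0.03],[[-0.17,0.066,0],-10.5,0.03],[[-0.189,0.074,0],-10.5,0.03],[[-0.189,0.074,0],-10.5,0.03],[[-0.189,0.074,0],-10.5,0.03]]}}

```text
t: 7.65
tcp_pos: [0.6391, -0.1419, 0.0755]
orientation: [[-1.0, 0.008, -0.004], [0.008, 1.0, 0.001], [0.004, 0.001, -1.0]]
ft_force: [-0.3, 0.9, -2.9]
opening: 0.0413
```

Run:
```python
from h import *
w=grab("wrist","w7"); s=grab("scene","s7"); print(bot.observe()["opening"]); plan(.643,-.1444,-.015,179.5)
# label
for b in blobs(w,"red",500): print(b,plane(w,b[2],.036+.08+.0205,True))
```

```text
0.040556541917432534
at [ 0.6377 -0.1426  0.0766] yaw 179.5 q6 -0.21 -> shift [-0.0057 -0.0018  0.0915] spin -0.0 rows>=2.2
(3867, [230, 170, 107, 40], [282.9, 190.0]) [[ 0.58733236 -0.14153639  0.1365    ]]
(7402, [241, 246, 84, 96], [282.3, 292.1]) [[ 0.63129579 -0.14205649  0.1365    ]]
```

View pics/w7.png

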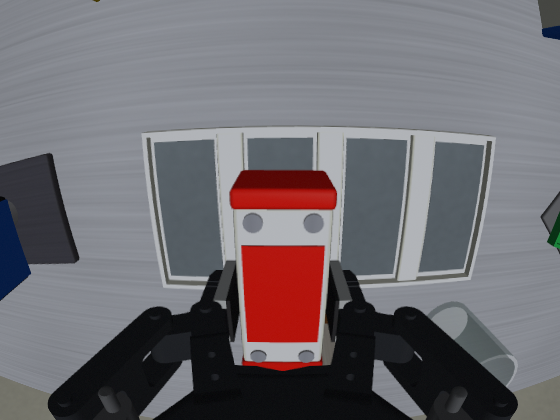

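View pics/s7.png

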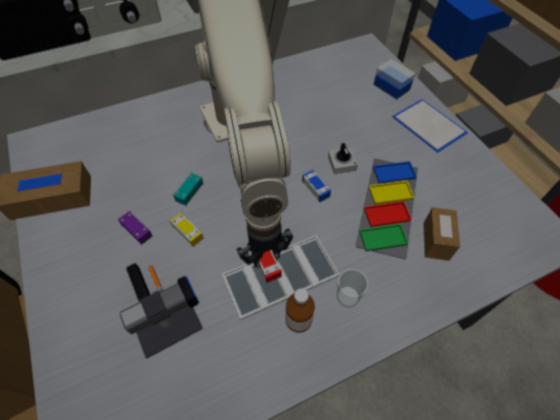

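Emit:
{"method": "send_rows", "body": {"rows": [[[-0.006,-0.002,0.03],0,0.03],[[-0.006,-0.002,0.05],0,0.03],[[-0.006,-0.002,0.065],0,0.03],[[-0.006,-0.002,0.075],0,0.03],[[-0.006,-0.002,0.083],0,0.03],[[-0.006,-0.002,0.089],0,0.03],[[-0.006,-0.002,0.093],0,0.03],[[-0.006,-0.002,0.093],0,0.03]]}}

```text
t: 8.42
tcp_pos: [0.6456, -0.145, -0.0146]
orientation: [[-1.0, 0.01, -0.0], [0.01, 1.0, 0.0], [0.0, 0.0, -1.0]]
ft_force: [-0.1, 0.5, -2.3]
opening: 0.041
```

Run:
```python
from h import *
w=grab("wrist","w8"); s=bot.observe(); print(s["opening"],s["tcp_pos"],s["ft_force"])
f=w
C=cloud(w,True); print("top z",C[290,282],C[220,282])
```

```text
0.040979771689801915 [ 0.64597603 -0.14494918 -0.01404643] [-0.44569867 -0.27996336 -2.39295436]
top z [ 0.63937497 -0.14516134  0.04189138] [ 0.60758951 -0.14488403  0.04006811]
```

View pics/w8.png

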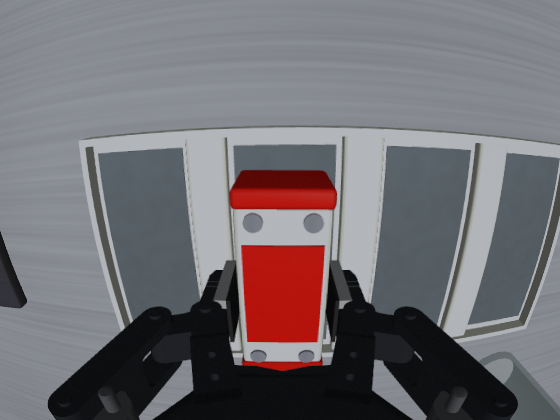

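Emit:
{"method": "send_rows", "body": {"rows": [[[0,0,0.002],0,0.03],[[0,0,0.002],0,0.03],[[0,0,0.002],0,0.06],[[0,0,0.002],0,0.06],[[0,0,0.002],0,0.06],[[0,0,-0.02],0,0.06],[[0,0,-0.05],0,0.06],[[0,0,-0.08],0,0.06],[[0,0,-0.1],0,0.06],[[0,0,-0.1],0,0.06]]}}

```text
t: 9.3
tcp_pos: [0.65, -0.1458, 0.0926]
orientation: [[-1.0, 0.009, 0.011], [0.009, 1.0, -0.003], [-0.012, -0.002, -1.0]]
ft_force: [1.1, -0.2, 1.1]
opening: 0.0598
```

Run:
```python
from h import *
w=grab("wrist","w9"); s=bot.observe(); print(s["opening"],s["tcp_pos"],s["ft_force"])
for b in blobs(w,"red",200): print(b,plane(w,b[2],.04,True))
plan(.4,-.2955,.1,199.5)
t=grab("top");print(blobs(t,"yellow",60)[-1])
```

```text
0.06010950491460994 [ 0.6486831 -0.1454559  0.0898253] [-0.67722246 -0.03707345 -1.13410717]
(992, [255, 136, 59, 18], [284.3, 144.7]) [[ 0.59738244 -0.14411571  0.04      ]]
(3003, [261, 175, 47, 66], [283.5, 207.1]) [[ 0.64372473 -0.14500601  0.04      ]]
(479, [257, 256, 53, 11], [282.6, 261.7]) [[ 0.68967424 -0.14602767  0.04      ]]
at [ 0.6487 -0.1455  0.0898] yaw 179.5 q6 -0.21 -> shift [ 0.2472 -0.1523 -0.0119] spin -20.0 rows>=7.0
(146, [482, 361, 38, 14], [499.2, 367.9])
```

View pics/w9.png

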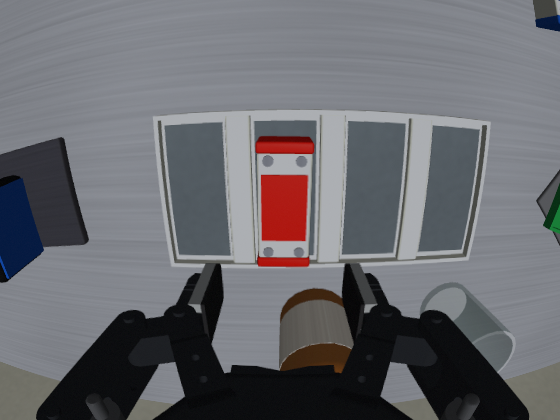

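Emit:
{"method": "send_rows", "body": {"rows": [[[0.03,-0.02,-0.01],-3,0.07],[[0.07,-0.045,-0.01],-8,0.07],[[0.11,-0.07,-0.01],-13,0.07],[[0.15,-0.095,-0.01],-18,0.07],[[0.19,-0.12,-0.01],-20,0.07],[[0.22,-0.14,-0.01],-20,0.07],[[0.246,-0.152,-0.01],-20,0.07],[[0.246,-0.152,-0.01],-20,0.07],[[0.246,-0.152,-0.01],-20,0.07]]}}

```text
t: 10.15
tcp_pos: [0.3954, -0.2948, 0.0943]
orientation: [[-0.944, -0.329, -0.003], [-0.329, 0.944, 0.002], [0.002, 0.003, -1.0]]
ft_force: [-0.2, 0.4, -0.1]
opening: 0.0699
```

Run:
```python
from h import *
w=grab("wrist","w10"); s=bot.observe(); print(s["opening"],s["tcp_pos"],s["ft_force"])
for b in blobs(w,"yellow",200): print(b,plane(w,b[2],.036,True))
plan(.4,-.2955,-.0225,199.5)
```

```text
0.06984347450962954 [ 0.39728556 -0.29449829  0.09467795] [ 0.51972258 -0.45940328 -0.79550392]
(947, [250, 149, 57, 19], [278.0, 157.8]) [[ 0.35586668 -0.31184047  0.036     ]]
(2728, [256, 187, 45, 64], [278.8, 218.2]) [[ 0.39990206 -0.2959761   0.036     ]]
(436, [255, 265, 51, 10], [280.7, 270.1]) [[ 0.4425897 -0.2795943  0.036    ]]
at [ 0.3973 -0.2945  0.0947] yaw -160.7 q6 -0.98 -> shift [-0.0023 -0.0021  0.1172] spin -0.2 rows>=2.8
```

View pics/w10.png

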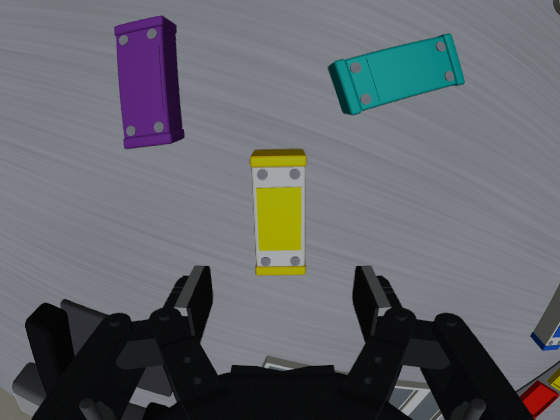

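Emit:
{"method": "send_rows", "body": {"rows": [[[-0.002,-0.002,0.03],-1,0.07],[[-0.002,-0.002,0.055],-1,0.07],[[-0.002,-0.002,0.075],-1,0.07],[[-0.002,-0.002,0.095],-1,0.07],[[-0.002,-0.002,0.11],-1,0.07],[[-0.002,-0.002,0.117],-1,0.07],[[-0.002,-0.002,0.117],-1,0.07],[[-0.002,-0.002,0.117],-1,0.03],[[-0.002,-0.002,0.117],-1,0.03],[[-0.002,-0.002,0.117],-1,0.03],[[-0.002,-0.002,0.117],-1,0.03],[[-0.002,-0.002,0.117],-1,0.03]]}}

```text
t: 11.2
tcp_pos: [0.4022, -0.2964, -0.0202]
orientation: [[-0.937, -0.35, 0.003], [-0.35, 0.937, -0.001], [-0.002, -0.002, -1.0]]
ft_force: [1.7, 0.3, 2.7]
opening: 0.0413
```

Emit:
{"method": "send_rows", "body": {"rows": [[[0,0,-0.02],0,0.03],[[0,0,-0.05],0,0.03],[[0,0,-0.08],0,0.03],[[0,0,-0.1],0,0.03],[[0,0,-0.1],0,0.03]]}}

```text
t: 11.62
tcp_pos: [0.4037, -0.298, 0.0832]
orientation: [[-0.937, -0.349, 0.007], [-0.349, 0.937, -0.005], [-0.005, -0.008, -1.0]]
ft_force: [0.3, -0.5, -1.5]
opening: 0.0408
```

Run:
```python
from h import *
w=grab("wrist","w11"); s=bot.observe(); print(s["opening"],s["tcp_pos"],s["ft_force"])
plan(.643,-.2195,.085,179.5)
```

```text
0.04114966276871165 [ 0.40258521 -0.29715827  0.08088507] [ 0.11627246  0.93110726 -2.31023775]
at [ 0.4026 -0.2972  0.0809] yaw -159.5 q6 -0.99 -> shift [-0.2524 -0.0113 -0.0033] spin 21.0 rows>=6.1
```

View pics/w11.png

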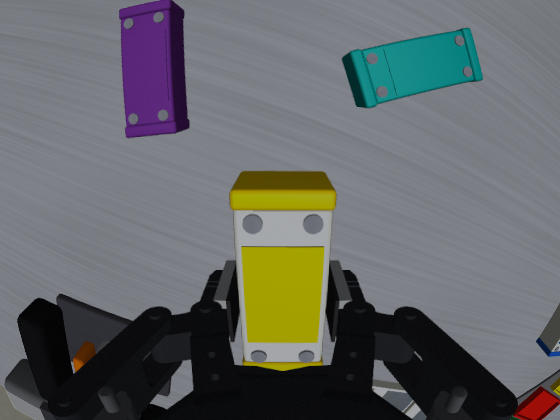

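Emit:
{"method": "send_rows", "body": {"rows": [[[-0.03,-0.001,0],4,0.03],[[-0.065,-0.003,0],9,0.03],[[-0.105,-0.005,0],14,0.03],[[-0.145,-0.007,0],19,0.03],[[-0.185,-0.009,0],21,0.03],[[-0.22,-0.01,0],21,0.03],[[-0.24,-0.011,0],21,0.03],[[-0.252,-0.011,0],21,0.03],[[-0.252,-0.011,0],21,0.03],[[-0.252,-0.011,0],21,0.03],[[-0.252,-0.011,0],21,0.03]]}}

```text
t: 12.58
tcp_pos: [0.639, -0.218, 0.0766]
orientation: [[-1.0, 0.01, -0.004], [0.01, 1.0, 0.001], [0.004, 0.001, -1.0]]
ft_force: [-0.4, 1.0, -2.1]
opening: 0.0412
```

Run:
```python
from h import *
w=grab("wrist","w12"); s=bot.observe(); print(s["opening"],s["tcp_pos"],s["ft_force"])
plan(.644,-.2195,-.0165,179.5)
```

```text
0.041100877098312096 [ 0.63909118 -0.21835329  0.0773428 ] [-0.96332694 -0.27263921 -2.16223144]
at [ 0.6391 -0.2184  0.0773] yaw 179.4 q6 -0.32 -> shift [-0.0052 -0.0012  0.0938] spin -0.1 rows>=2.3
```

View pics/w12.png

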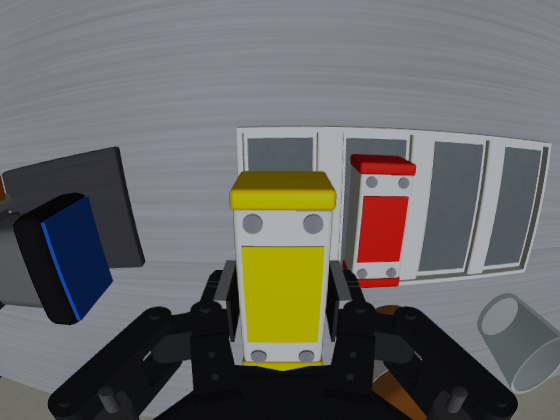

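Emit:
{"method": "send_rows", "body": {"rows": [[[-0.005,-0.001,0.03],0,0.03],[[-0.005,-0.001,0.05],0,0.03],[[-0.005,-0.001,0.065],0,0.03],[[-0.005,-0.001,0.075],0,0.03],[[-0.005,-0.001,0.083],0,0.03],[[-0.005,-0.001,0.09],0,0.03],[[-0.005,-0.001,0.094],0,0.03],[[-0.005,-0.001,0.096],0,0.03],[[-0.005,-0.001,0.096],0,0.03]]}}

```text
t: 13.38
tcp_pos: [0.6465, -0.2194, -0.0162]
orientation: [[-1.0, 0.009, 0.002], [0.009, 1.0, -0.001], [-0.002, -0.001, -1.0]]
ft_force: [-2.2, -0.3, 0.8]
opening: 0.0411
```

Run:
```python
from h import *
w=grab("wrist","w13"); s=bot.observe(); print(s["opening"],s["tcp_pos"],s["ft_force"])
C=cloud(w,True); print("top z",C[290,282],C[220,282])
```

```text
0.0411797034899967 [ 0.64653812 -0.21938545 -0.01616125] [-1.02304591 -0.45402171  0.07111434]
top z [ 0.64008972 -0.21956348  0.04056709] [ 0.60840204 -0.21928963  0.03858022]
```

View pics/w13.png

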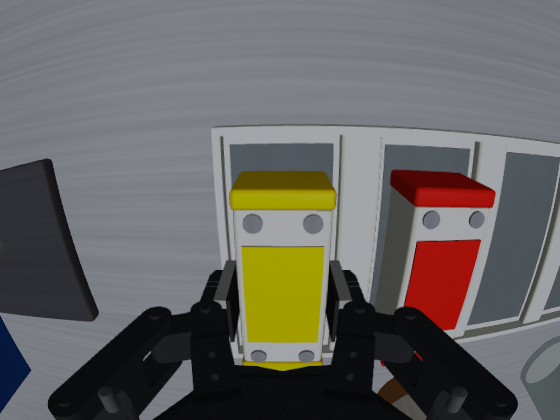

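Landed in the outer lane. Release and go up.

Emit:
{"method": "send_rows", "body": {"rows": [[[0,0,0],0,0.056],[[0,0,0],0,0.056],[[0,0,0],0,0.056],[[0,0,-0.02],0,0.056],[[0,0,-0.05],0,0.056],[[0,0,-0.08],0,0.056],[[0,0,-0.1],0,0.056],[[0,0,-0.1],0,0.056]]}}

```text
t: 14.1
tcp_pos: [0.65, -0.2203, 0.0895]
orientation: [[-1.0, 0.009, 0.011], [0.009, 1.0, -0.004], [-0.011, -0.004, -1.0]]
ft_force: [1.0, -0.4, -0.1]
opening: 0.0558
```

Run:
```python
from h import *
w=grab("wrist","w14"); t=grab("top","t14"); s=bot.observe(); print(s["opening"],s["tcp_pos"],s["ft_force"])
for c in("red","yellow"):
  for b in blobs(w,c,200): print(c,b,plane(w,b[2],.04,True))
print(blobs(t,"blue")); plan(.4175,.1205,.09,187)
```

```text
0.056237277313723265 [ 0.64706038 -0.21933131  0.08415448] [-0.802545   -0.26288072 -0.18637744]
red (960, [351, 137, 63, 20], [381.9, 146.4]) [[ 0.59717896 -0.14915208  0.04      ]]
red (2719, [358, 176, 49, 65], [381.9, 208.0]) [[ 0.64377041 -0.14547506  0.04      ]]
red (475, [344, 241, 55, 26], [370.8, 259.9]) [[ 0.68788662 -0.14987525  0.04      ]]
yellow (1001, [255, 138, 59, 18], [284.4, 146.5]) [[ 0.59813456 -0.21864076  0.04      ]]
yellow (3046, [261, 177, 47, 67], [283.8, 209.3]) [[ 0.64427981 -0.21936817  0.04      ]]
yellow (491, [258, 258, 53, 12], [283.6, 264.2]) [[ 0.69014741 -0.21981089  0.04      ]]
[(55, [394, 157, 5, 20], [396.4, 166.5]), (945, [133, 210, 46, 32], [155.2, 225.5]), (30, [232, 227, 14, 3], [238.4, 227.9]), (570, [42, 232, 62, 82], [74.4, 272.8]), (174, [235, 235, 12, 17], [240.1, 243.0]), (40, [236, 257, 14, 4], [242.4, 258.4]), (136, [72, 329, 12, 40], [77.1, 348.2]), (589, [485, 345, 43, 22], [506.2, 355.1])]
at [ 0.6471 -0.2193  0.0842] yaw 179.5 q6 -0.32 -> shift [ 0.2327  0.3377 -0.007 ] spin -7.5 rows>=9.8
```

View pics/w14.png

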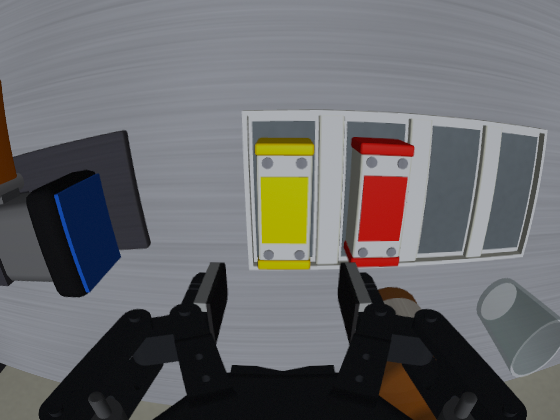

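Emit:
{"method": "send_rows", "body": {"rows": [[[0.023,0.033,-0.01],0,0.07],[[0.046,0.067,-0.01],-2,0.07],[[0.07,0.1,-0.01],-4,0.07],[[0.093,0.135,-0.01],-6,0.07],[[0.116,0.168,-0.01],-7.5,0.07],[[0.14,0.202,-0.01],-7.5,0.07],[[0.163,0.236,-0.01],-7.5,0.07],[[0.186,0.27,-0.01],-7.5,0.07],[[0.21,0.304,-0.01],-7.5,0.07],[[0.233,0.338,-0.01],-7.5,0.07],[[0.233,0.338,-0.01],-7.5,0.07],[[0.233,0.338,-0.01],-7.5,0.07]]}}

```text
t: 15.2
tcp_pos: [0.4138, 0.1224, 0.0914]
orientation: [[-0.992, -0.126, -0.003], [-0.126, 0.992, -0.001], [0.003, -0.001, -1.0]]
ft_force: [0.0, -0.6, 0.0]
opening: 0.0701
```

Run:
```python
from h import *
w=grab("wrist","w15"); s=bot.observe(); print(s["opening"],s["tcp_pos"],s["ft_force"])
for b in blobs(w,"blue",200): print(b,plane(w,b[2],.036,True))
plan(.4175,.1205,-.0225,187)
```

```text
0.07014050774655278 [0.41504085 0.12141379 0.09165937] [ 0.482252   -0.32608147 -0.35582675]
(937, [252, 148, 58, 17], [280.3, 156.2]) [[0.36973584 0.11521923 0.036     ]]
(2841, [258, 186, 46, 64], [280.6, 217.1]) [[0.41582233 0.12129336 0.036     ]]
(4692, [453, 236, 99, 83], [501.8, 279.6]) [[0.45516817 0.34844287 0.036     ]]
(457, [256, 264, 51, 11], [280.9, 269.9]) [[0.46123053 0.12728475 0.036     ]]
at [0.415  0.1214 0.0917] yaw -172.9 q6 0.16 -> shift [-0.0025 -0.0011  0.1142] spin 0.1 rows>=2.7
```

View pics/w15.png

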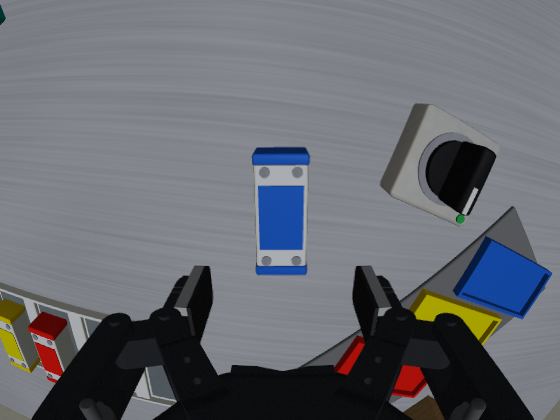

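Emit:
{"method": "send_rows", "body": {"rows": [[[-0.001,0,0.03],0,0.07],[[-0.001,0,0.055],0,0.07],[[-0.001,0,0.075],0,0.07],[[-0.001,0,0.095],0,0.07],[[-0.001,0,0.108],0,0.07],[[-0.001,0,0.114],0,0.07],[[-0.001,0,0.114],0,0.07],[[-0.001,0,0.114],0,0.03],[[-0.001,0,0.114],0,0.03],[[-0.001,0,0.114],0,0.03],[[-0.001,0,0.114],0,0.03],[[-0.001,0,0.114],0,0.03]]}}

```text
t: 16.25
tcp_pos: [0.4184, 0.1214, -0.0204]
orientation: [[-0.993, -0.121, 0.003], [-0.121, 0.993, 0.0], [-0.003, -0.0, -1.0]]
ft_force: [0.9, -2.2, 4.4]
opening: 0.041
```

Emit:
{"method": "send_rows", "body": {"rows": [[[0,0,-0.02],0,0.03],[[0,0,-0.05],0,0.03],[[0,0,-0.08],0,0.03],[[0,0,-0.1],0,0.03],[[0,0,-0.1],0,0.03]]}}

```text
t: 16.67
tcp_pos: [0.4204, 0.1224, 0.0829]
orientation: [[-0.993, -0.122, 0.008], [-0.122, 0.993, 0.003], [-0.009, 0.002, -1.0]]
ft_force: [0.1, 0.7, -0.8]
opening: 0.041
```

Run:
```python
from h import *
w=grab("wrist","w16"); s=bot.observe(); print(s["opening"],s["tcp_pos"],s["ft_force"])
plan(.643,.0076,.085,179.5)
```

```text
0.04083185266660068 [0.41904676 0.12199566 0.08078229] [ 0.10694656  0.5505622  -0.9825384 ]
at [0.419  0.122  0.0808] yaw -173.0 q6 0.16 -> shift [-0.2084 -0.1408 -0.0032] spin 7.5 rows>=6.0
```

View pics/w16.png

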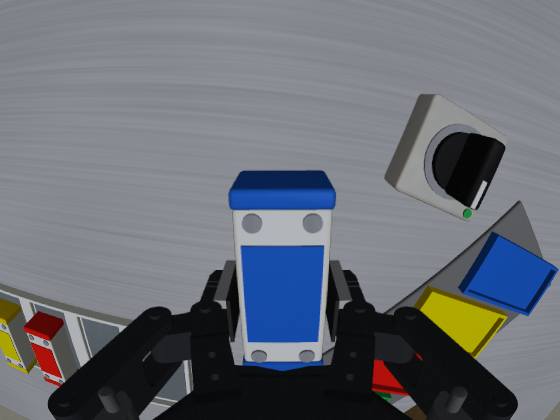

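Emit:
{"method": "send_rows", "body": {"rows": [[[-0.03,-0.02,0],3,0.03],[[-0.06,-0.04,0],7.5,0.03],[[-0.09,-0.06,0],7.5,0.03],[[-0.12,-0.08,0],7.5,0.03],[[-0.15,-0.1,0],7.5,0.03],[[-0.18,-0.12,0],7.5,0.03],[[-0.2,-0.135,0],7.5,0.03],[[-0.208,-0.141,0],7.5,0.03],[[-0.208,-0.141,0],7.5,0.03],[[-0.208,-0.141,0],7.5,0.03]]}}

```text
t: 17.55
tcp_pos: [0.6391, 0.0063, 0.0759]
orientation: [[-1.0, 0.01, -0.005], [0.01, 1.0, 0.0], [0.005, 0.0, -1.0]]
ft_force: [-1.3, 0.1, -1.9]
opening: 0.0408
```

Run:
```python
from h import *
w=grab("wrist","w17"); s=bot.observe(); print(s["opening"],s["tcp_pos"],s["ft_force"])
plan(.645,.0076,-.0165,179.5)
```

```text
0.041121384535040925 [0.63871638 0.00683881 0.07647453] [ 0.05712386  0.89991642 -1.76950951]
at [0.6387 0.0068 0.0765] yaw 179.5 q6 0.02 -> shift [-0.0067  0.0008  0.0929] spin -0.0 rows>=2.2
```

View pics/w17.png

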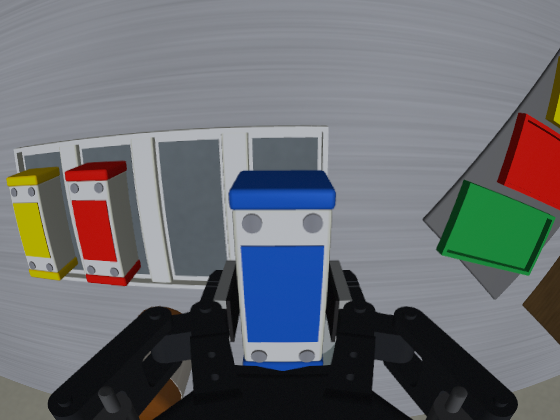

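Emit:
{"method": "send_rows", "body": {"rows": [[[-0.006,0.001,0.03],0,0.03],[[-0.006,0.001,0.05],0,0.03],[[-0.006,0.001,0.065],0,0.03],[[-0.006,0.001,0.075],0,0.03],[[-0.006,0.001,0.083],0,0.03],[[-0.006,0.001,0.09],0,0.03],[[-0.006,0.001,0.094],0,0.03],[[-0.006,0.001,0.095],0,0.03],[[-0.006,0.001,0.095],0,0.03]]}}

```text
t: 18.35
tcp_pos: [0.6471, 0.0075, -0.0158]
orientation: [[-1.0, 0.009, 0.001], [0.009, 1.0, -0.0], [-0.001, 0.0, -1.0]]
ft_force: [0.3, -0.7, -1.4]
opening: 0.0411
```

Run:
```python
from h import *
w=grab("wrist","w18"); s=bot.observe(); print(s["opening"],s["tcp_pos"],s["ft_force"])
C=cloud(w,True); print("top z",C[290,282],C[220,282])
```

```text
0.041099631963028085 [ 0.64722661  0.00749041 -0.01563989] [ 0.54284404 -0.2670375  -1.14775143]
top z [0.64103166 0.00732003 0.04038037] [0.60886842 0.00759116 0.03929025]
```

View pics/w18.png

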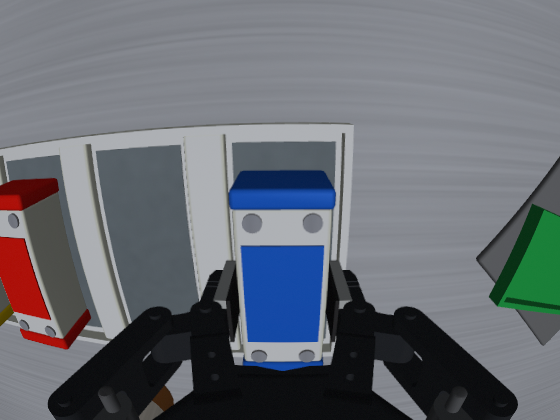

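Emit:
{"method": "send_rows", "body": {"rows": [[[0,0,0.001],0,0.056],[[0,0,0.001],0,0.056],[[0,0,0],0,0.056],[[0,0,-0.02],0,0.056],[[0,0,-0.05],0,0.056],[[0,0,-0.08],0,0.056],[[0,0,-0.1],0,0.056],[[0,0,-0.1],0,0.056]]}}

```text
t: 19.07
tcp_pos: [0.6509, 0.0075, 0.0904]
orientation: [[-1.0, 0.009, 0.011], [0.009, 1.0, 0.0], [-0.011, 0.0, -1.0]]
ft_force: [1.3, 0.1, 1.0]
opening: 0.0558
```

Run:
```python
from h import *
w=grab("wrist","w19"); s=bot.observe(); print(s["opening"],s["tcp_pos"],s["ft_force"])
for b in blobs(w,"blue",200): print(b,plane(w,b[2],.04,True))
plan(.42,.24,.13,195)
```

```text
0.056107560365471966 [0.64946804 0.00746266 0.08765472] [ 0.22190097 -0.37912038 -0.77464841]
(1010, [253, 137, 59, 18], [281.6, 145.6]) [[0.59851852 0.00738544 0.04      ]]
(3031, [259, 176, 47, 67], [281.9, 208.2]) [[0.64463303 0.00719848 0.04      ]]
(487, [257, 257, 52, 12], [282.0, 263.1]) [[0.69055065 0.00687852 0.04      ]]
at [0.6495 0.0075 0.0877] yaw 179.5 q6 0.02 -> shift [ 0.2313  0.2304 -0.0441] spin -15.5 rows>=7.9
```

View pics/w19.png

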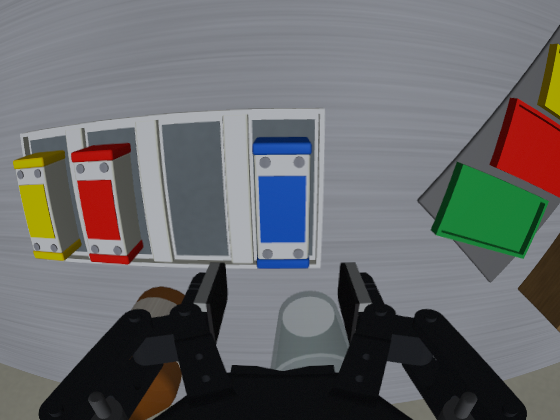

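Emit:
{"method": "send_rows", "body": {"rows": [[[0.03,0.03,-0.044],0,0.056],[[0.06,0.06,-0.044],0,0.056],[[0.09,0.09,-0.044],4,0.056],[[0.12,0.12,-0.044],8,0.056],[[0.15,0.15,-0.044],12,0.056],[[0.18,0.18,-0.044],13.5,0.056],[[0.21,0.21,-0.044],13.5,0.056],[[0.231,0.23,-0.044],13.5,0.056],[[0.231,0.23,-0.044],13.5,0.056],[[0.231,0.23,-0.044],13.5,0.056]]}}

```text
t: 19.95
tcp_pos: [0.4152, 0.2409, 0.1268]
orientation: [[-0.971, 0.238, -0.002], [0.238, 0.971, -0.001], [0.002, -0.001, -1.0]]
ft_force: [0.9, -0.4, -0.0]
opening: 0.0561
```

Run:
```python
from h import *
w=grab("wrist","w20"); s=bot.observe(); print(s["opening"],s["tcp_pos"],s["ft_force"])
C=cloud(w,True)
v0=C[...,2]
for lo,hi,nm in((.066,.085,"bar"),(.028,.039,"box")):
    m=((v0>lo)&(v0<hi)&(abs(C[...,0]-.36)<.06)&(abs(C[...,1]-.245)<.06)).astype(np.uint8)
    n,l,st,ce=cv2.connectedComponentsWithStats(m); i=1+np.argmax(st[1:,4]); p=C[l==i]; print(nm,len(p),p.mean(0).round(4),np.median(p[:,2]),cv2.minAreaRect(np.float32(p[:,:2])))
```

```text
0.05634938860398872 [0.416795   0.23995162 0.12697268] [ 0.0386628   0.19346548 -0.64115362]
bar 1383 [0.3588 0.2504 0.0765] 0.07655318626021376 ((0.3596952557563782, 0.2503018379211426), (0.013822934590280056, 0.0501626618206501), 75.7196044921875)
box 5995 [0.3572 0.2511 0.035 ] 0.034892065688422846 ((0.359809011220932, 0.2501928508281708), (0.0806482806801796, 0.08053549379110336), 76.1513900756836)
```

View pics/w20.png

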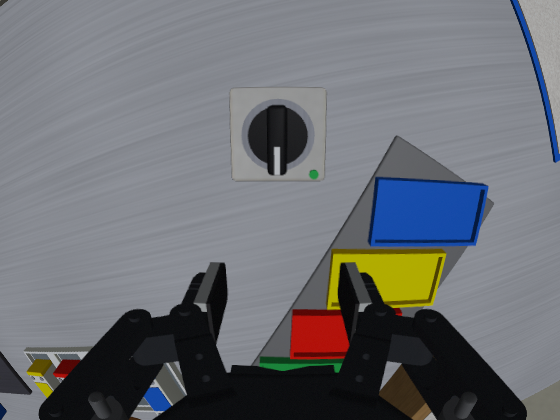

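Run:
```python
from h import *
plan(.3605,.2502,.016,166)
```

```text
at [0.4168 0.24   0.127 ] yaw 166.1 q6 0.76 -> shift [ 0.0571 -0.0034  0.111 ] spin 0.1 rows>=3.0
```

Emit:
{"method": "send_rows", "body": {"rows": [[[0.03,-0.002,0],0,0.05],[[0.057,-0.003,0],0,0.05],[[0.057,-0.003,0.02],0,0.05],[[0.057,-0.003,0.05],0,0.05],[[0.057,-0.003,0.05],0,0.05],[[0.057,-0.003,0.05],0,0.05]]}}

```text
t: 20.5
tcp_pos: [0.3613, 0.2486, 0.0764]
orientation: [[-0.97, 0.245, -0.003], [0.245, 0.97, -0.003], [0.003, -0.004, -1.0]]
ft_force: [0.4, 0.5, -0.5]
opening: 0.0496
```

Run:
```python
from h import *
w=grab("wrist","w21")
plan(.3597,.2502,.016,166)
C=cloud(w,True)
m=((C[...,2]>.072)&(C[...,2]<.085)&(abs(C[...,0]-.36)<.045)&(abs(C[...,1]-.25)<.03)).astype(np.uint8)
n,l,st,ce=cv2.connectedComponentsWithStats(m); i=1+np.argmax(st[1:,4]); p=C[l==i]; print(len(p),np.median(p[:,2]),cv2.minAreaRect(np.float32(p[:,:2])))
```

```text
at [0.3625 0.2495 0.0776] yaw 165.8 q6 0.85 -> shift [0.0029 0.     0.0616] spin -0.2 rows>=1.5
1788 0.07655260962060742 ((0.3586443066596985, 0.2505373954772949), (0.013927161693572998, 0.049651358276605606), 76.7510986328125)
```

View pics/w21.png

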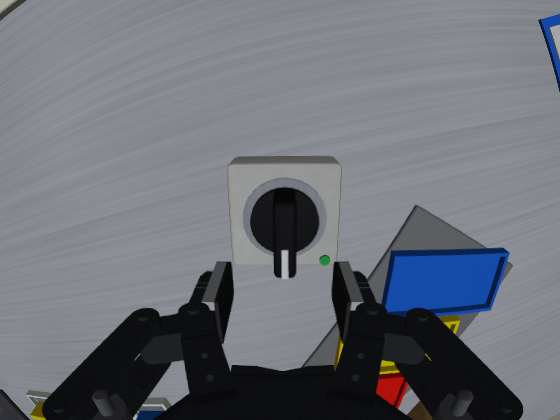

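Emit:
{"method": "send_rows", "body": {"rows": [[[0.003,0.001,0.02],0,0.05],[[0.003,0.001,0.035],0,0.05],[[0.003,0.001,0.05],0,0.05],[[0.003,0.001,0.06],0,0.05],[[0.003,0.001,0.061],0,0.05],[[0.003,0.001,0.061],0,0.006],[[0.003,0.001,0.061],0,0.006],[[0.003,0.001,0.061],0,0.006],[[0.003,0.001,0.061],0,0.006],[[0.003,0.001,0.061],0,0.006],[[0.003,0.001,0.061],0,0.006]], "force": 40}}

```text
t: 21.47
tcp_pos: [0.3599, 0.2504, 0.018]
orientation: [[-0.97, 0.244, 0.002], [0.244, 0.97, -0.004], [-0.003, -0.003, -1.0]]
ft_force: [-0.1, -7.7, 6.1]
opening: 0.0136
```

Run:
```python
from h import *
w=grab("wrist","w22");s=bot.observe(); print(s["opening"],s["tcp_pos"],s["ft_force"],s["torque"],s["joints"])
```

```text
0.012770778844468788 [0.35985334 0.25034449 0.01792824] [ 0.1670706  -6.70190294  7.26591087] [-1.35701944  0.09116845  0.02570145] [ 0.61096158  0.29481482 -0.44241403  0.83382596 -0.0040911   0.85706291]
```

View pics/w22.png

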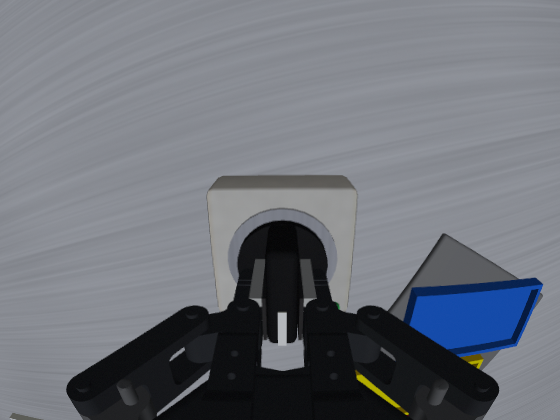

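Emit:
{"method": "send_rows", "body": {"rows": [[[0,-0.001,0],6,0.006],[[0,-0.001,0],12,0.006],[[0,-0.001,0],19,0.006],[[0,-0.001,0],26,0.006],[[0,-0.001,0],33,0.006],[[0,-0.001,0],40,0.006],[[0,-0.001,0],47,0.006],[[0,-0.001,0],53,0.006],[[0,-0.001,0],59,0.006],[[0,-0.001,0],64,0.006],[[0,-0.001,0],68,0.006],[[0,-0.001,0],71,0.006]]}}

```text
t: 22.52
tcp_pos: [0.3595, 0.25, 0.018]
orientation: [[-0.084, 0.996, 0.002], [0.996, 0.084, -0.002], [-0.003, 0.002, -1.0]]
ft_force: [-1.6, -4.9, 5.5]
opening: 0.0131
```

Emit:
{"method": "send_rows", "body": {"rows": [[[0,0,0],0,0.006],[[0,0,0],1,0.006],[[0,0,0],1,0.006]]}}

```text
t: 22.77
tcp_pos: [0.3595, 0.2499, 0.0179]
orientation: [[-0.071, 0.997, 0.002], [0.997, 0.071, -0.003], [-0.003, 0.002, -1.0]]
ft_force: [-0.7, -5.3, 6.0]
opening: 0.0135
```

Run:
```python
from h import *
w=grab("wrist","w23");t=grab("scene");s=bot.observe(); print(s["opening"],s["tcp_pos"],s["ft_force"],s["torque"]);plan(.36,.25,.1,166)
a=cv2.resize(t["pixels"][100:200,280:420,::-1],None,fx=5,fy=5,interpolation=cv2.INTER_CUBIC); cv2.imwrite("pics/s23.png",a)
```

```text
0.013066301118410756 [0.35951146 0.24995863 0.01796391] [-0.68629553 -5.24117241  6.10427088] [-1.20332384  0.05097024  0.95200083]
at [0.3595 0.25   0.018 ] yaw 94.1 q6 2.11 -> shift [-0.0002  0.0006 -0.082 ] spin -71.9 rows>=10.0
```

View pics/w23.png

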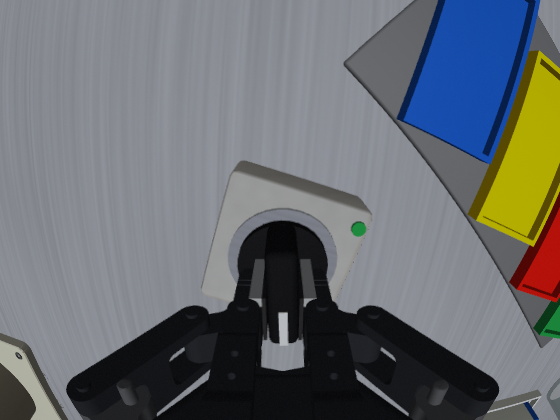

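Emit:
{"method": "send_rows", "body": {"rows": [[[0,0,0],0,0.08],[[0,0,0],0,0.08],[[0,0,0],0,0.08],[[0,0,0],0,0.08],[[0,0,-0.03],0,0.08],[[0,0,-0.06],0,0.08],[[0,0,-0.09],0,0.08],[[0,0,-0.12],0,0.08],[[0,0,-0.15],0,0.08],[[0,0,-0.15],0,0.08]]}}

```text
t: 23.7
tcp_pos: [0.3626, 0.2542, 0.1729]
orientation: [[-0.069, 0.998, 0.01], [0.998, 0.069, 0.008], [0.007, 0.01, -1.0]]
ft_force: [1.3, 0.5, 0.1]
opening: 0.0796
```

Run:
```python
from h import *
w=grab("wrist","w24");t=grab("top","t24");s=bot.observe(); print(s["opening"],s["tcp_pos"],s["ft_force"]);
C=cloud(w,True)
m=((C[...,2]>.072)&(C[...,2]<.085)&(abs(C[...,0]-.36)<.045)&(abs(C[...,1]-.25)<.03)).astype(np.uint8)
n,l,st,ce=cv2.connectedComponentsWithStats(m); i=1+np.argmax(st[1:,4]); p=C[l==i]; print(len(p),np.median(p[:,2]),cv2.minAreaRect(np.float32(p[:,:2])))
plan(.5,-.43,.25,183,False)
```

```text
0.07969703998065157 [0.36015223 0.25239754 0.1681239 ] [ 1.01801334  0.04062516 -0.67757427]
846 0.07635852210616928 ((0.3598595857620239, 0.2508637011051178), (0.014409673400223255, 0.04966864734888077), 76.70332336425781)
at [0.3602 0.2524 0.1681] yaw 94.0 q6 2.11 -> shift [-0.6902  0.0926 -0.0834] spin -89.0 rows>=16.8
```

View pics/w24.png

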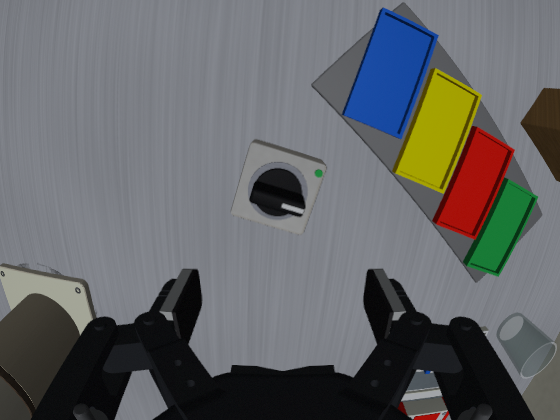

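View pics/t24.png

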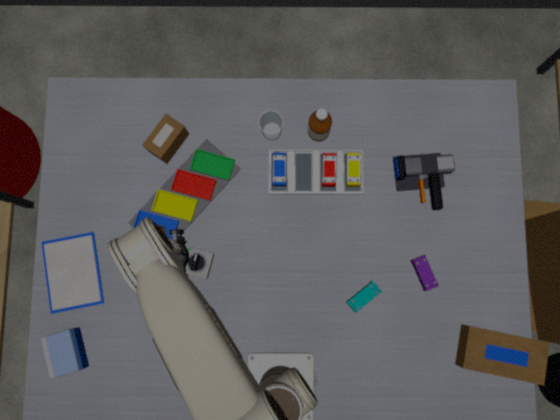

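Run:
```python
from h import *
plan(.53,-.432,.20,183,False)
```

```text
at [0.3602 0.2524 0.1681] yaw 94.0 q6 2.11 -> shift [-0.6944  0.1222 -0.0333] spin -89.0 rows>=16.9
```

Emit:
{"method": "send_rows", "body": {"rows": [[[-0.03,0.005,-0.03],-4,0.085],[[-0.06,0.01,-0.033],-8,0.085],[[-0.09,0.015,-0.033],-13,0.085],[[-0.12,0.021,-0.033],-18,0.085],[[-0.15,0.026,-0.033],-23,0.085],[[-0.18,0.032,-0.033],-28,0.085],[[-0.21,0.037,-0.033],-33,0.085],[[-0.24,0.042,-0.033],-38,0.085],[[-0.27,0.047,-0.033],-42,0.085],[[-0.3,0.052,-0.033],-45,0.085],[[-0.33,0.057,-0.033],-45,0.085],[[-0.35,0.061,-0.033],-45,0.085]]}}

```text
t: 24.8
tcp_pos: [0.4435, -0.0959, 0.1978]
orientation: [[-0.753, 0.658, -0.002], [0.658, 0.753, 0.0], [0.002, -0.001, -1.0]]
ft_force: [0.0, 0.1, -0.4]
opening: 0.0848
```

Run:
```python
from h import *
plan(.53,-.432,.20,183,False)
```

```text
at [ 0.4435 -0.0959  0.1978] yaw 138.9 q6 0.51 -> shift [-0.2863 -0.1963 -0.0025] spin -44.1 rows>=8.3
```

Emit:
{"method": "send_rows", "body": {"rows": [[[-0.03,-0.02,0],-5,0.085],[[-0.06,-0.041,0],-10,0.085],[[-0.09,-0.062,0],-15,0.085],[[-0.12,-0.083,0],-20,0.085],[[-0.15,-0.103,0],-25,0.085],[[-0.18,-0.124,0],-30,0.085],[[-0.21,-0.145,0],-36,0.085],[[-0.24,-0.165,0],-41,0.085],[[-0.27,-0.185,0],-44,0.085],[[-0.286,-0.196,0],-44,0.085],[[-0.286,-0.196,0],-44,0.085],[[-0.286,-0.196,0],-44,0.085]]}}

```text
t: 25.8
tcp_pos: [0.5303, -0.4296, 0.1962]
orientation: [[-0.999, -0.05, -0.003], [-0.05, 0.999, 0.003], [0.003, 0.004, -1.0]]
ft_force: [0.1, 0.6, -0.8]
opening: 0.0853
```

Run:
```python
from h import *
w=grab("wrist","w25"); t=grab("top"); s=bot.observe(); print(s["tcp_pos"])
C=cloud(w,True)
for b in blobs(w,"orange",200):print(b,plane(w,b[2],.122,True),C[int(b[2][1]),int(b[2][0])])
h=cv2.cvtColor(w["pixels"],cv2.COLOR_RGB2HSV)
mt=mask(w,"orange")>0; p=C[mt&(abs(C[...,2]-.122)<.006)]; print("trig top",len(p),cv2.minAreaRect(np.float32(p[:,:2])),np.median(p[:,2]))
mg=(C[...,2]>.12)&(C[...,2]<.131)&(w["pixels"].max(2)<70)&(C[...,0]<.60)&(C[...,0]>.45)&(C[...,1]<-.40)&(C[...,1]>-.5)&~mt
n,l,st,ce=cv2.connectedComponentsWithStats(mg.astype(np.uint8)); i=1+np.argmax(st[1:,4]);p=C[l==i];print("grip",len(p),cv2.minAreaRect(np.float32(p[:,:2])),np.median(p[:,2]),p.min(0),p.max(0))
```

```text
[ 0.5305638  -0.42811054  0.19804577]
(940, [300, 200, 14, 80], [306.5, 239.6]) [[ 0.55826729 -0.40756939  0.122     ]] [ 0.55809662 -0.40794815  0.12118167]
trig top 834 ((0.663573145866394, -0.26939356327056885), (0.3892897069454193, 0.05729987844824791), 54.004112243652344) 0.12133133846554248
grip 3349 ((0.555720865726471, -0.44624683260917664), (0.09077228605747223, 0.028393493965268135), 4.840120792388916) 0.12640376470817516 [ 0.51001486 -0.46322777  0.12016096] [ 0.59997634 -0.42881151  0.12870968]
```

View pics/w25.png

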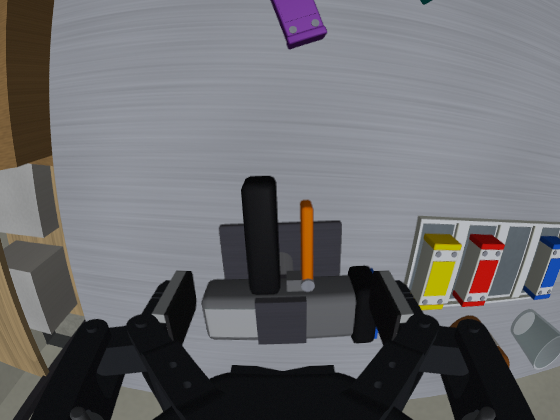

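Run:
```python
from h import *
w=grab("wrist"); C=cloud(w,True)
mt=mask(w,"orange")>0; p=C[mt&(abs(C[...,2]-.121)<.005)&(C[...,1]<-.38)&(C[...,1]>-.43)]; print(len(p),cv2.minAreaRect(np.float32(p[:,:2])))
m=(C[...,2]>.115)&(C[...,2]<.14)&(abs(C[...,0]-.555)<.036)&(C[...,1]<-.425)&(C[...,1]>-.48); p=C[m]
for c in np.arange(.52,.6,.01):
    q=p[abs(p[:,0]-c)<.004]; print(round(c,3),len(q),q[:,1].min().round(4),q[:,1].max().round(4))
plan(.5495,-.4372,.14,184.5)
```

```text
828 ((0.5634504556655884, -0.4063110649585724), (0.06991080194711685, 0.009917070157825947), 4.807738780975342)
0.52 210 -0.4627 -0.4351
0.53 312 -0.4628 -0.4346
0.54 316 -0.4618 -0.4333
0.55 293 -0.461 -0.4328
0.56 292 -0.46 -0.4316
0.57 280 -0.4589 -0.4311
0.58 271 -0.458 -0.4298
0.59 160 -0.4581 -0.4294
at [ 0.5308 -0.4279  0.1989] yaw -177.0 q6 -0.73 -> shift [-0.0183 -0.0104  0.0588] spin -1.5 rows>=1.5
```

Emit:
{"method": "send_rows", "body": {"rows": [[[-0.018,-0.01,0.02],-1.8,0.085],[[-0.018,-0.01,0.05],-1.8,0.085],[[-0.018,-0.01,0.059],-1.8,0.085],[[-0.018,-0.01,0.059],-1.8,0.085],[[-0.018,-0.01,0.059],-1.8,0.085]]}}

```text
t: 26.37
tcp_pos: [0.549, -0.4371, 0.1409]
orientation: [[-0.996, -0.084, -0.001], [-0.084, 0.996, 0.001], [0.001, 0.001, -1.0]]
ft_force: [0.2, -0.1, 0.4]
opening: 0.0851
```

Run:
```python
from h import *
w=grab("wrist","w26")
plan(.5495,-.4372,.058,184.8)
```

```text
at [ 0.5497 -0.4379  0.1424] yaw -175.2 q6 -0.76 -> shift [0.0003 0.0008 0.0844] spin 0.0 rows>=2.0
```

View pics/w26.png

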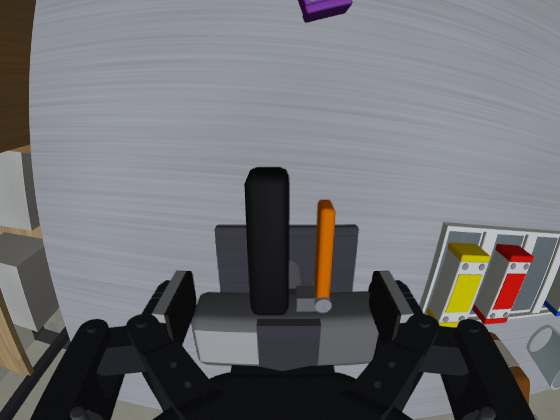

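Emit:
{"method": "send_rows", "body": {"rows": [[[0,0.001,0.02],0,0.085],[[0,0.001,0.04],0,0.085],[[0,0.001,0.06],0,0.085],[[0,0.001,0.075],0,0.085],[[0,0.001,0.084],0,0.085],[[0,0.001,0.084],0,0.085],[[0,0.001,0.084],0,0.085]]}}

```text
t: 27.0
tcp_pos: [0.5499, -0.4377, 0.0581]
orientation: [[-0.997, -0.083, 0.001], [-0.083, 0.997, -0.001], [-0.001, -0.001, -1.0]]
ft_force: [-0.2, -1.0, -0.5]
opening: 0.085
```

Run:
```python
from h import *
w=grab("wrist","w27");s=bot.observe();print(s["ft_force"])
plan(.5495,-.4372,.058,184.8)
```

```text
[-0.6773487   0.03048246  1.11643131]
at [ 0.5504 -0.4381  0.0588] yaw -175.2 q6 -0.76 -> shift [0.0008 0.001  0.0008] spin -0.0 rows>=0.0
```

View pics/w27.png

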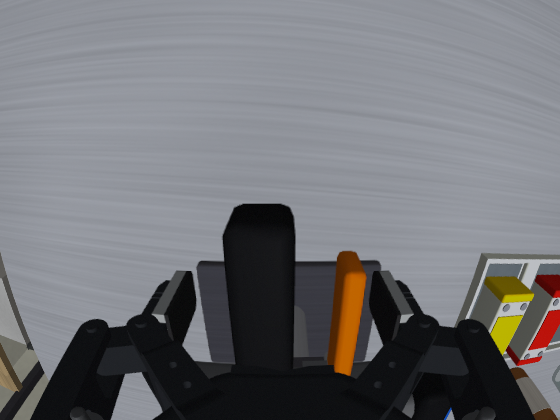

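Emit:
{"method": "send_rows", "body": {"rows": [[[0,0.001,0],0,0.044],[[0,0.001,0],0,0.044],[[0,0.001,0],0,0.044],[[0,0.001,0],0,0.044],[[0,0.001,0],0,0.044],[[0,0.001,0],0,0.044],[[0,0.001,0],0,0.044],[[0,0.001,0],0,0.044],[[0,0.001,0],0,0.044],[[0,0.001,0],0,0.044]], "force": 30}}

```text
t: 27.88
tcp_pos: [0.5503, -0.438, 0.0589]
orientation: [[-0.997, -0.083, 0.003], [-0.083, 0.997, -0.003], [-0.003, -0.004, -1.0]]
ft_force: [-1.0, -1.7, 5.5]
opening: 0.0454
```

Run:
```python
from h import *
w=grab("wrist","w28");s=bot.observe();print(s["ft_force"],s["opening"],s["tcp_pos"])
```

```text
[-1.34719098 -1.86855788  6.33283223] 0.04554045537405217 [ 0.55026884 -0.43799307  0.05890322]
```

View pics/w28.png

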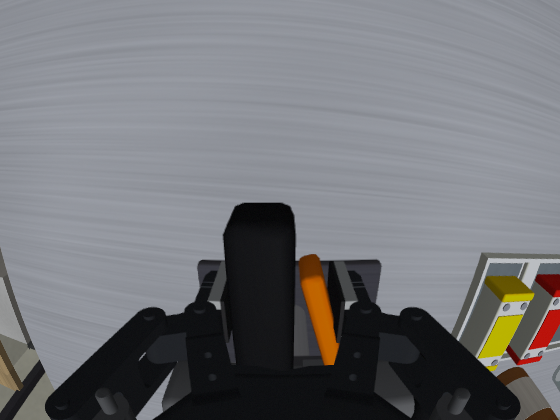

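Emit:
{"method": "send_rows", "body": {"rows": [[[0,0,0],0,0.044],[[0,0,0],0,0.044],[[0,0,0],0,0.044],[[0,0,0],0,0.044],[[0,0,0],0,0.085],[[0,0,0],0,0.085],[[0,0,0],0,0.085],[[0,0,0],0,0.085],[[0,0,0],0,0.085],[[0,0,0],0,0.085],[[0,0,0],0,0.085],[[0,0,0],0,0.085]]}}

```text
t: 28.93
tcp_pos: [0.5493, -0.4366, 0.0566]
orientation: [[-0.997, -0.083, 0.0], [-0.083, 0.997, -0.0], [-0.0, -0.0, -1.0]]
ft_force: [0.4, 0.4, -1.8]
opening: 0.085
```

Emit:
{"method": "send_rows", "body": {"rows": [[[0,0,-0.03],0,0.085],[[0,0,-0.06],0,0.085],[[0,0,-0.09],0,0.085],[[0,0,-0.11],0,0.085],[[0,0,-0.11],0,0.085],[[0,0,-0.11],0,0.085],[[0,0,-0.11],0,0.085]]}}

```text
t: 29.52
tcp_pos: [0.549, -0.4361, 0.1657]
orientation: [[-0.997, -0.083, -0.001], [-0.083, 0.997, 0.001], [0.001, 0.001, -1.0]]
ft_force: [-0.4, -0.3, -0.0]
opening: 0.085
```

Run:
```python
from h import *
w=grab("wrist","w29");s=bot.observe();print(s["ft_force"],s["opening"],s["tcp_pos"])
C=cloud(w,True); mt=mask(w,"orange")>0; p=C[mt&(abs(C[...,2]-.121)<.005)&(C[...,1]<-.38)&(C[...,1]>-.44)]; print(len(p),cv2.minAreaRect(np.float32(p[:,:2])))
t=grab("top","t29")
for c in("red","yellow","blue"):
    print(c,[(b,plane(t,b[2],.04)[0].round(3)) for b in blobs(t,c,100)])
plan(.644,-.2194,.1,179.5)
```

```text
[-0.09577842 -0.07782208  0.12979156] 0.0847976848930444 [ 0.54857838 -0.43578594  0.16475966]
1096 ((0.5635330677032471, -0.40680500864982605), (0.068912573158741, 0.010365590453147888), 5.152580738067627)
red [((175, [324, 161, 11, 16], [329.0, 168.5]), array([ 0.645, -0.145,  0.04 ])), ((921, [171, 169, 45, 32], [193.3, 184.4]), array([0.594, 0.265, 0.04 ]))]
yellow [((160, [349, 161, 10, 16], [353.5, 168.5]), array([ 0.645, -0.22 ,  0.04 ])), ((936, [152, 190, 46, 31], [174.3, 204.8]), array([0.531, 0.321, 0.04 ])), ((215, [463, 327, 22, 41], [473.1, 348.5]), array([ 0.114, -0.559,  0.04 ])), ((115, [528, 348, 20, 24], [535.7, 359.7]), array([ 0.083, -0.738,  0.04 ]))]
blue [((174, [274, 160, 11, 16], [278.9, 167.6]), array([0.647, 0.007, 0.04 ])), ((947, [133, 210, 46, 32], [155.2, 225.5]), array([0.469, 0.375, 0.04 ])), ((563, [42, 232, 62, 82], [74.4, 272.8]), array([0.328, 0.607, 0.04 ])), ((144, [71, 329, 13, 40], [77.0, 348.0]), array([0.112, 0.586, 0.04 ])), ((590, [485, 345, 44, 22], [506.3, 355.0]), array([ 0.096, -0.654,  0.04 ]))]
at [ 0.5485 -0.4357  0.1644] yaw -175.2 q6 -0.75 -> shift [-0.1134  0.2074  0.0646] spin 5.3 rows>=5.9
```

View pics/w29.png

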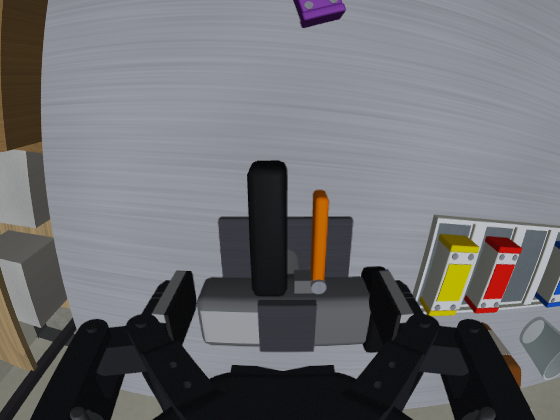

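View pics/t29.png

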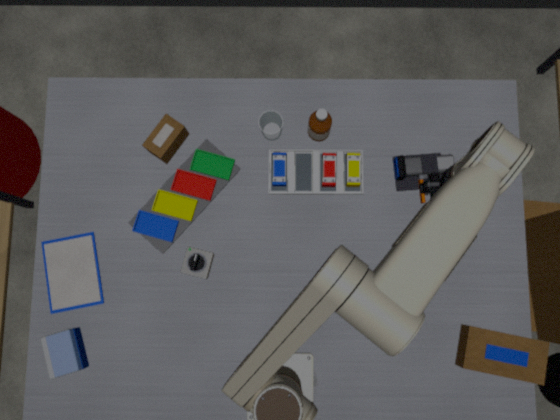

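Emit:
{"method": "send_rows", "body": {"rows": [[[-0.019,0.035,0],1,0.06],[[-0.038,0.07,0],2,0.06],[[-0.057,0.104,0],3,0.06],[[-0.076,0.138,0],5,0.06],[[-0.095,0.173,0],5.3,0.06],[[-0.113,0.207,0.01],5.3,0.06],[[-0.113,0.207,0.04],5.3,0.06],[[-0.113,0.207,0.07],5.3,0.06],[[-0.113,0.207,0.08],5.3,0.06],[[-0.113,0.207,0.08],5.3,0.06],[[-0.113,0.207,0.08],5.3,0.06]]}}

```text
t: 30.53
tcp_pos: [0.6438, -0.2209, 0.0856]
orientation: [[-1.0, 0.01, -0.003], [0.01, 1.0, 0.001], [0.003, 0.001, -1.0]]
ft_force: [-0.3, -0.1, 1.1]
opening: 0.0604
```

Run:
```python
from h import *
w=grab("wrist","w30");s=bot.observe();print(s["ft_force"],s["opening"],s["tcp_pos"])
for c in("red","yellow"):
  for b in blobs(w,c,200): print(c,b[2],plane(w,b[2],.04,True))
plan(.644,-.2196,-.0175,179.5)
```

```text
[-0.54940233 -0.51971629  0.76228467] 0.06004945642696712 [ 0.64500281 -0.22154431  0.08741092]
red [382.7, 156.0] [[ 0.59685119 -0.14938702  0.04      ]]
red [382.7, 217.9] [[ 0.64362636 -0.14559697  0.04      ]]
red [382.3, 270.9] [[ 0.68943827 -0.14059497  0.04      ]]
yellow [284.5, 156.7] [[ 0.59791769 -0.21898077  0.04      ]]
yellow [284.3, 220.0] [[ 0.64432649 -0.21944816  0.04      ]]
yellow [284.2, 274.9] [[ 0.69047293 -0.2198215   0.04      ]]
at [ 0.645  -0.2215  0.0874] yaw 179.4 q6 -0.32 -> shift [0.0011 0.002  0.1049] spin -0.1 rows>=2.5
```

View pics/w30.png

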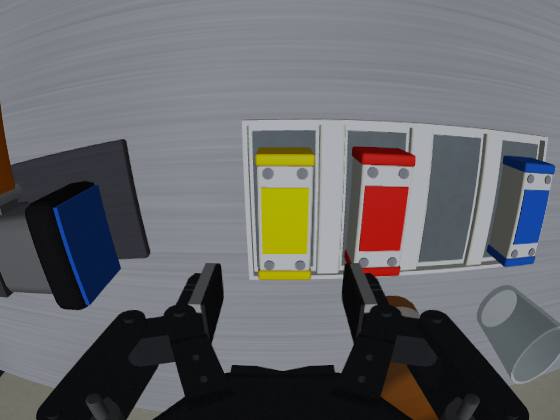

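Emit:
{"method": "send_rows", "body": {"rows": [[[0.001,0.002,0.03],0,0.06],[[0.001,0.002,0.055],0,0.06],[[0.001,0.002,0.075],0,0.06],[[0.001,0.002,0.09],0,0.06],[[0.001,0.002,0.1],0,0.06],[[0.001,0.002,0.104],0,0.06],[[0.001,0.002,0.104],0,0.06],[[0.001,0.002,0.104],0,0.03],[[0.001,0.002,0.104],0,0.03],[[0.001,0.002,0.104],0,0.03],[[0.001,0.002,0.104],0,0.03]], "force": 60}}

```text
t: 31.5
tcp_pos: [0.6454, -0.2193, -0.0152]
orientation: [[-1.0, 0.009, 0.004], [0.009, 1.0, -0.001], [-0.004, -0.001, -1.0]]
ft_force: [-0.7, -0.6, 5.6]
opening: 0.0409
```

Emit:
{"method": "send_rows", "body": {"rows": [[[0,0,-0.02],0,0.03],[[0,0,-0.05],0,0.03],[[0,0,-0.08],0,0.03],[[0,0,-0.09],0,0.03],[[0,0,-0.09],0,0.03]]}}

```text
t: 31.92
tcp_pos: [0.6464, -0.2195, 0.0766]
orientation: [[-1.0, 0.009, 0.007], [0.009, 1.0, -0.002], [-0.007, -0.002, -1.0]]
ft_force: [-0.0, -0.5, -1.4]
opening: 0.0405
```

Run:
```python
from h import *
w=grab("wrist","w31");s=bot.observe();print(s["ft_force"],s["opening"],s["tcp_pos"])
for b in blobs(w,"yellow",200): print(b)
plan(.5,.2,.09,254.7)
plan(.5357,.3265,.09,254.7)
plan(.5357,.3265,.09,254.7,False)
```

```text
[-0.26810511  0.62360893 -3.22811441] 0.04064104651433332 [ 0.64476938 -0.21896237  0.07372057]
(3825, [230, 174, 106, 39], [282.4, 193.8])
(7182, [242, 249, 82, 95], [282.3, 294.4])
(433, [243, 358, 79, 13], [281.7, 364.9])
at [ 0.6448 -0.219   0.0737] yaw 179.5 q6 -0.32 -> shift [ 0.1486  0.4176 -0.0171] spin -75.2 rows>=10.6
at [ 0.6448 -0.219   0.0737] yaw 179.5 q6 -0.32 -> shift [ 0.114   0.5444 -0.0171] spin -75.2 rows>=13.3
at [ 0.6448 -0.219   0.0737] yaw 179.5 q6 -0.32 -> shift [ 0.114   0.5444 -0.0171] spin -75.2 rows>=13.3
```

View pics/w31.png

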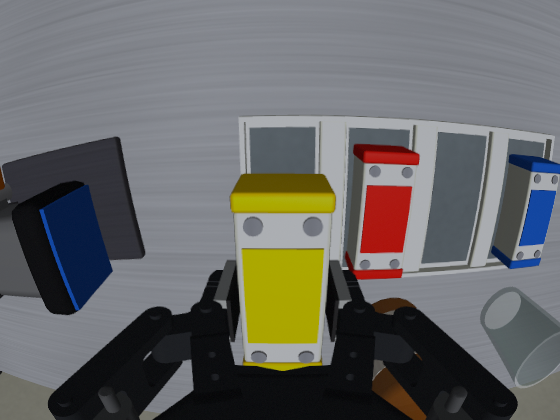

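Emit:
{"method": "send_rows", "body": {"rows": [[[0.02,0.02,-0.015],-4,0.03],[[0.045,0.045,-0.015],-8,0.03],[[0.065,0.075,-0.015],-13,0.03],[[0.08,0.105,-0.015],-18,0.03],[[0.09,0.14,-0.015],-24,0.03],[[0.095,0.175,-0.015],-30,0.03],[[0.1,0.21,-0.015],-36,0.03],[[0.1,0.245,-0.015],-41,0.03],[[0.1,0.28,-0.015],-46,0.03],[[0.1,0.31,-0.015],-51,0.03],[[0.1,0.335,-0.015],-56,0.03],[[0.1,0.35,-0.015],-60,0.03]]}}

```text
t: 32.97
tcp_pos: [0.5447, 0.1348, 0.0846]
orientation: [[-0.502, -0.865, -0.005], [-0.865, 0.502, -0.0], [0.003, 0.004, -1.0]]
ft_force: [1.0, -0.2, -1.9]
opening: 0.0409
```

Run:
```python
from h import *
s=bot.observe();print(s["ft_force"],s["opening"],s["tcp_pos"])
plan(.5355,.3265,.085,254.7)
```

```text
[ 0.98619051 -0.15863316 -1.87501108] 0.040867428129361685 [0.54468579 0.13484084 0.0846444 ]
at [0.5447 0.1348 0.0846] yaw -120.1 q6 -0.80 -> shift [-0.1612  0.1041 -0.0004] spin -14.8 rows>=4.6
```

Emit:
{"method": "send_rows", "body": {"rows": [[[-0.03,0.02,0],-3,0.03],[[-0.06,0.04,0],-6,0.03],[[-0.09,0.06,0],-9,0.03],[[-0.12,0.078,0],-12,0.03],[[-0.145,0.094,0],-14.8,0.03],[[-0.161,0.104,0],-14.8,0.03],[[-0.161,0.104,0],-14.8,0.03],[[-0.161,0.104,0],-14.8,0.03],[[-0.161,0.104,0],-14.8,0.03]]}}

```text
t: 33.72
tcp_pos: [0.5378, 0.3225, 0.0852]
orientation: [[-0.271, -0.963, -0.004], [-0.963, 0.271, -0.003], [0.004, 0.003, -1.0]]
ft_force: [0.4, -0.1, -1.9]
opening: 0.0407
```

Run:
```python
from h import *
w=grab("wrist","w33"); s=bot.observe();print(s["ft_force"],s["opening"],s["tcp_pos"])
C=cloud(w,True)
for c in ("blue","yellow","red","green"):
    n,l,st,ce=cv2.connectedComponentsWithStats(mask(w,c,smin=100,vmin=40))
    for i in range(1,n):
        if st[i,4]<1500: continue
        m=(l==i)&(C[...,2]<.03); 
        if m.sum()<800: continue
        v,u=np.nonzero(m); pp=C[m]; print(c,st[i].tolist(),np.round(cv2.minAreaRect(np.float32(pp[:,:2]))[0],4),np.round(cv2.minAreaRect(np.float32(pp[:,:2]))[1],4),cv2.minAreaRect(np.float32(pp[:,:2]))[2], np.percentile(pp[:,2],[5,50,95]).round(4))
plan(.5355,.3265,-.008,254.7)
```

```text
[-0.09009813 -0.37632923 -2.42617454] 0.04075244738476626 [0.53825275 0.32216019 0.08580765]
blue [336, 178, 86, 135, 8993] [0.4689 0.39  ] [0.1423 0.0754] 76.19355773925781 [0.0087 0.01   0.018 ]
yellow [230, 133, 106, 80, 7609] [0.5258 0.2955] [0.066  0.0834] 71.28931427001953 [0.0087 0.0101 0.0184]
red [144, 86, 91, 158, 12845] [0.6021 0.2723] [0.1328 0.0743] 74.602294921875 [0.0088 0.0101 0.0182]
green [66, 49, 83, 155, 10756] [0.6695 0.2137] [0.1326 0.0835] 74.71308135986328 [0.0088 0.0103 0.0183]
at [0.5383 0.3222 0.0858] yaw -105.8 q6 -0.76 -> shift [-0.0037  0.0036  0.0938] spin -0.5 rows>=2.3
```

View pics/w33.png

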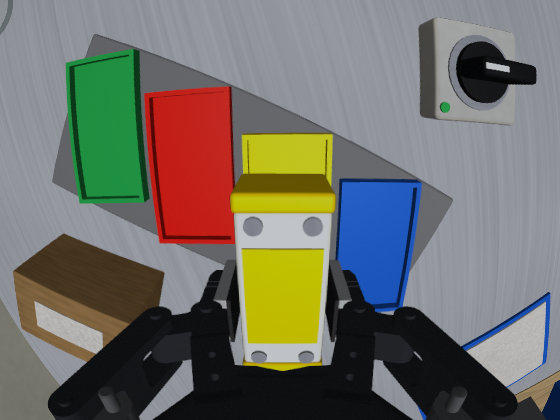

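Run:
```python
from h import *
w=grab("wrist"); 
p=plane(w,[(243,135),(333,135)],.018,True); print(p)
d=np.array([np.cos(np.radians(74.7)),np.sin(np.radians(74.7))]); c=np.array([.5356,.3266]); n=np.array([-d[1],d[0]])
m=p.mean(0)[:2]-c; print("along",m@d,"lat",m@n)
# red slot outer rect via corner pixels at wall top
for px in [(146,95),(231,88)]: q=plane(w,px,.018,True)[0,:2]-np.array([.5997,.2707]); print(q@d,q@n)
plan(.5355,.3265,-.008,254.7)
```

```text
[[0.55041294 0.25722843 0.018     ]
 [0.48540179 0.27535317 0.018     ]]
along -0.06284029815469522 lat 0.0011515909238147867
-0.06149543960912504 -0.03202375222367825
-0.061751951622706094 0.03587070969827564
at [0.5387 0.3221 0.0864] yaw -105.8 q6 -0.76 -> shift [-0.0036  0.0041  0.0944] spin -0.5 rows>=2.3
```

Emit:
{"method": "send_rows", "body": {"rows": [[[-0.004,0.004,0.01],-0.5,0.03],[[-0.004,0.005,0.03],-0.5,0.03],[[-0.004,0.005,0.05],-0.5,0.03],[[-0.004,0.005,0.065],-0.5,0.03],[[-0.004,0.005,0.077],-0.5,0.03],[[-0.004,0.005,0.085],-0.5,0.03],[[-0.004,0.005,0.09],-0.5,0.03],[[-0.004,0.005,0.094],-0.5,0.03],[[-0.004,0.005,0.094],-0.5,0.03]]}}

```text
t: 34.57
tcp_pos: [0.5353, 0.3286, -0.007]
orientation: [[-0.263, -0.965, -0.001], [-0.965, 0.263, -0.0], [0.001, 0.001, -1.0]]
ft_force: [0.3, 0.3, -1.8]
opening: 0.0408
```

Run:
```python
from h import *
w=grab("wrist","w34"); s=bot.observe();print(s["ft_force"],s["opening"])
C=cloud(w,True); print(C[290,282],C[222,282]); plan(.535,.3267,-.0095,254.7)
```

```text
[-0.30804536 -0.48828487 -2.10359935] 0.040683072352836976
[0.53392984 0.32313656 0.04838602] [0.52564253 0.29264354 0.04748115]
at [ 0.5356  0.3289 -0.0063] yaw -105.2 q6 -0.75 -> shift [0.0023 0.     0.0032] spin 0.1 rows>=0.1
```

View pics/w34.png

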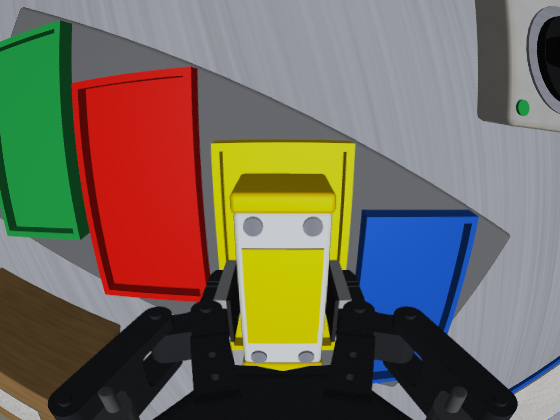

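Emit:
{"method": "send_rows", "body": {"rows": [[[0.002,0,0.0015],0,0.03],[[0.002,0,0.003],0,0.03],[[0.002,0,0.003],0,0.03],[[0.002,0,0.003],0,0.058],[[0.002,0,0.003],0,0.058],[[0.002,0,0.003],0,0.058],[[0.002,0,-0.02],0,0.058],[[0.002,0,-0.05],0,0.058],[[0.002,0,-0.08],0,0.058],[[0.002,0,-0.1],0,0.058],[[0.002,0,-0.1],0,0.058]]}}

```text
t: 35.53
tcp_pos: [0.5385, 0.3293, 0.1002]
orientation: [[-0.263, -0.965, 0.01], [-0.965, 0.263, 0.006], [-0.008, -0.008, -1.0]]
ft_force: [0.9, 1.1, 0.1]
opening: 0.0579
```

```bash
cat >> h.py <<'E'
SL=dict(red=(.5992,.2708),yellow=(.535,.3267),blue=(.4713,.3821))
D=np.array([np.cos(np.radians(74.7)),np.sin(np.radians(74.7))]); N=np.array([-D[1],D[0]])
def chk(w,c,fish=True):
    ps=[]
    for b in blobs(w,c,150):
        p=plane(w,b[2],.046,fish)[0]; q=p[:2]-np.array(SL[c]); print(c,b[0],b[2],p.round(4),"along %.4f lat %.4f"%(q@D,q@N))
E
python3 - <<'E'
from h import *
w=grab("wrist","w35"); s=bot.observe();print(s["ft_force"],s["opening"])
chk(w,"yellow"); C=cloud(w,True); 
b=[b for b in blobs(w,"yellow",1500)]; print(b)
plan(.644,-.1452,.1,179.5)
E
```

```text
[ 0.08241261  0.68086721 -0.65912579] 0.057906076770017204
yellow 6464 [286.5, 180.8] [0.5291 0.3044 0.046 ] along -0.0231 lat -0.0002
yellow 2921 [286.4, 209.6] [0.5349 0.3258 0.046 ] along -0.0009 lat -0.0001
[(6464, [244, 122, 87, 147], [286.5, 180.8]), (2921, [264, 178, 46, 65], [286.4, 209.6])]
at [0.5373 0.3285 0.0975] yaw -105.2 q6 -0.76 -> shift [ 0.4291 -0.2274 -0.0037] spin 75.3 rows>=11.6
```

View pics/w35.png

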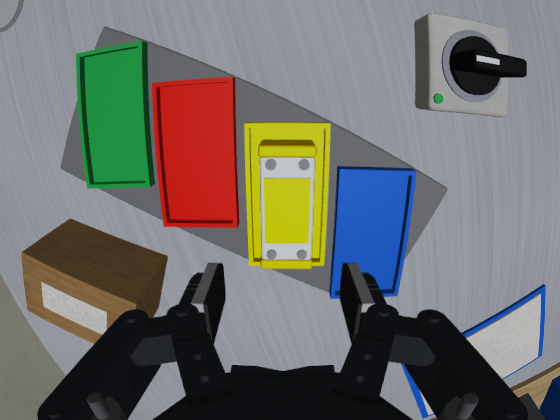

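Run:
```python
from h import *
plan(.644,.0073,.1,179.5)
t=grab("top")
for c in("red","blue"): print([(b[2],plane(t,b[2],.04)[0].round(3)) for b in blobs(t,c,100)])
```

```text
at [0.5373 0.3285 0.0975] yaw -105.2 q6 -0.76 -> shift [ 0.2819 -0.1873 -0.0031] spin 75.3 rows>=10.5
[([329.0, 168.5], array([ 0.645, -0.145,  0.04 ])), ([193.2, 184.3], array([0.594, 0.266, 0.04 ]))]
[([279.0, 167.5], array([0.647, 0.007, 0.04 ])), ([74.5, 272.8], array([0.328, 0.607, 0.04 ])), ([77.1, 348.3], array([0.111, 0.586, 0.04 ])), ([506.2, 355.0], array([ 0.096, -0.654,  0.04 ]))]
```

Emit:
{"method": "send_rows", "body": {"rows": [[[0.028,-0.019,-0.01],6.8,0.06],[[0.056,-0.037,-0.01],13.6,0.06],[[0.085,-0.056,-0.01],20.4,0.06],[[0.113,-0.075,-0.01],27.2,0.06],[[0.141,-0.094,-0.01],34,0.06],[[0.169,-0.112,-0.01],41,0.06],[[0.197,-0.131,-0.01],48,0.06],[[0.225,-0.15,-0.01],55,0.06],[[0.254,-0.169,-0.01],62,0.06],[[0.282,-0.187,-0.01],69,0.06],[[0.282,-0.187,-0.01],75.3,0.06],[[0.282,-0.187,-0.01],75.3,0.06]]}}

```text
t: 36.63
tcp_pos: [0.6404, 0.0034, 0.1012]
orientation: [[-1.0, 0.015, -0.004], [0.015, 1.0, 0.0], [0.004, 0.0, -1.0]]
ft_force: [-0.6, -0.1, 0.3]
opening: 0.0598
```

Run:
```python
from h import *
w=grab("wrist","w36");s=bot.observe();print(s["ft_force"],s["opening"])
for b in blobs(w,"blue",200): print(b[2],plane(w,b[2],.04,True))
plan(.644,.0072,-.0165,179.5)
```

```text
[0.06822129 0.13199086 0.89866639] 0.06016686930118711
[286.6, 157.6] [[0.59786722 0.00709619 0.04      ]]
[287.4, 217.5] [[0.64481161 0.00724754 0.04      ]]
[288.1, 269.2] [[0.69075434 0.00748028 0.04      ]]
at [0.6401 0.0049 0.1015] yaw 179.5 q6 0.02 -> shift [-0.0043  0.0023  0.118 ] spin -0.0 rows>=2.8
```

View pics/w36.png

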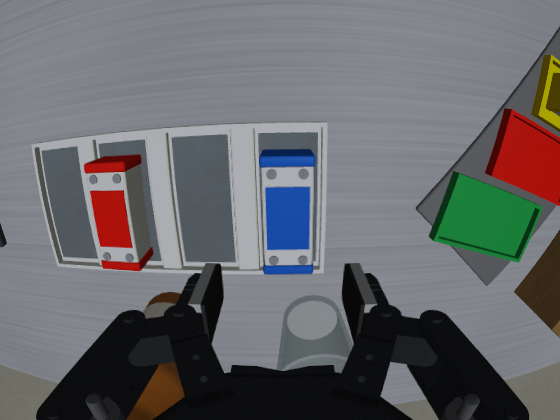

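Emit:
{"method": "send_rows", "body": {"rows": [[[-0.004,0.002,0.03],0,0.06],[[-0.004,0.002,0.06],0,0.06],[[-0.004,0.002,0.08],0,0.06],[[-0.004,0.002,0.1],0,0.06],[[-0.004,0.002,0.112],0,0.06],[[-0.004,0.002,0.118],0,0.06],[[-0.004,0.002,0.118],0,0.06],[[-0.004,0.002,0.118],0,0.03],[[-0.004,0.002,0.118],0,0.03],[[-0.004,0.002,0.118],0,0.03],[[-0.004,0.002,0.118],0,0.03]]}}

```text
t: 37.6
tcp_pos: [0.6466, 0.0078, -0.0128]
orientation: [[-1.0, 0.009, 0.003], [0.009, 1.0, 0.0], [-0.003, 0.0, -1.0]]
ft_force: [-0.6, 0.3, 2.0]
opening: 0.041
```

Emit:
{"method": "send_rows", "body": {"rows": [[[0,0,-0.02],0,0.03],[[0,0,-0.05],0,0.03],[[0,0,-0.08],0,0.03],[[0,0,-0.1],0,0.03],[[0,0,-0.1],0,0.03]]}}

```text
t: 38.02
tcp_pos: [0.6493, 0.0077, 0.0921]
orientation: [[-1.0, 0.009, 0.011], [0.009, 1.0, 0.0], [-0.011, 0.0, -1.0]]
ft_force: [1.4, 0.3, -0.6]
opening: 0.0408
```

Run:
```python
from h import *
w=grab("wrist","w37");s=bot.observe();print(s["ft_force"],s["opening"])
for b in blobs(w,"blue",200): print(b[0],b[2])
plan(.4713,.3821,.088,254.7)
```

```text
[-0.55799522 -0.43045637 -2.05807279] 0.040296841830407756
3664 [281.8, 190.7]
7078 [282.2, 290.3]
717 [282.8, 362.8]
at [0.6479 0.0077 0.0892] yaw 179.5 q6 0.02 -> shift [ 0.1801  0.3728 -0.    ] spin -75.2 rows>=10.5
```

View pics/w37.png

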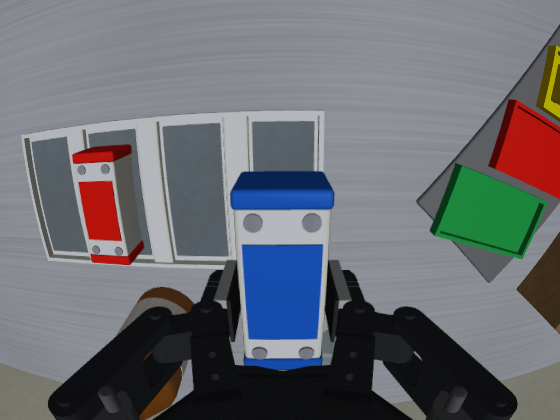

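Emit:
{"method": "send_rows", "body": {"rows": [[[0.018,0.03,0],-6.8,0.03],[[0.036,0.067,0],-13.6,0.03],[[0.054,0.104,0],-20.4,0.03],[[0.072,0.141,0],-27.2,0.03],[[0.09,0.178,0],-34,0.03],[[0.108,0.215,0],-41,0.03],[[0.126,0.252,0],-48,0.03],[[0.144,0.289,0],-55,0.03],[[0.162,0.326,0],-62,0.03],[[0.175,0.355,0],-69,0.03],[[0.18,0.372,0],-75.2,0.03],[[0.18,0.372,0],-75.2,0.03]]}}

```text
t: 39.07
tcp_pos: [0.4659, 0.3848, 0.0837]
orientation: [[-0.256, -0.967, -0.002], [-0.967, 0.256, -0.0], [0.001, 0.002, -1.0]]
ft_force: [0.5, 0.4, -2.0]
opening: 0.0408
```

Run:
```python
from h import *
w=grab("wrist","w38");s=bot.observe();print(s["ft_force"],s["opening"])
plan(.4713,.3821,-.006,254.7)
```

```text
[ 0.29066499 -0.44333166 -1.81161922] 0.04048559498005672
at [0.4668 0.3826 0.0837] yaw -105.1 q6 -0.62 -> shift [-0.001  -0.0046  0.0896] spin 0.2 rows>=2.2
```

View pics/w38.png

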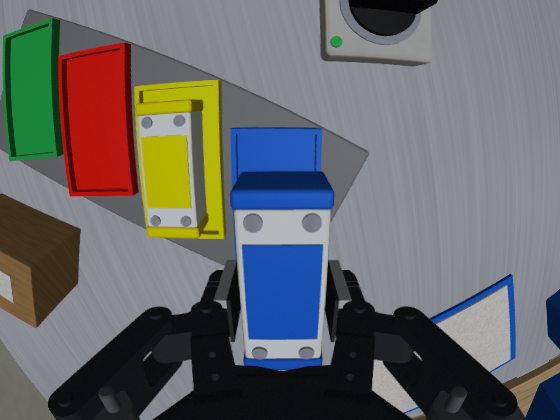

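Emit:
{"method": "send_rows", "body": {"rows": [[[-0.001,-0.004,0.01],0,0.03],[[-0.001,-0.0045,0.03],0,0.03],[[-0.001,-0.0045,0.05],0,0.03],[[-0.001,-0.0045,0.065],0,0.03],[[-0.001,-0.0045,0.077],0,0.03],[[-0.001,-0.0045,0.084],0,0.03],[[-0.001,-0.0045,0.088],0,0.03],[[-0.001,-0.0045,0.089],0,0.03],[[-0.001,-0.0045,0.089],0,0.03]]}}

```text
t: 39.87
tcp_pos: [0.4739, 0.3806, -0.0035]
orientation: [[-0.266, -0.964, -0.0], [-0.964, 0.266, -0.0], [0.0, -0.0, -1.0]]
ft_force: [0.3, 0.0, -1.2]
opening: 0.0408
```

Run:
```python
from h import *
w=grab("wrist","w39"); s=bot.observe();print(s["ft_force"],s["opening"])
C=cloud(w,True); print(C[290,282],C[222,282]); plan(.4713,.3821,-.0075,254.7)
```

```text
[ 0.17083056  0.13353298 -2.39240913] 0.04087496245140611
[0.47288967 0.37674805 0.04928296] [0.46428929 0.34544824 0.04881421]
at [ 0.4741  0.3811 -0.0029] yaw -105.4 q6 -0.63 -> shift [-0.0002  0.003   0.0046] spin -0.1 rows>=0.1
```

View pics/w39.png

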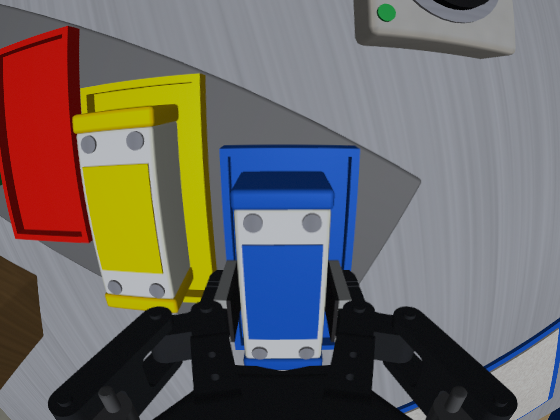

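Emit:
{"method": "send_rows", "body": {"rows": [[[0,0.003,0.002],0,0.03],[[0,0.003,0.0035],0,0.03],[[0,0.003,0.004],0,0.03],[[0,0.003,0.004],0,0.056],[[0,0.003,0.004],0,0.056],[[0,0.003,0.004],0,0.056],[[0,0.003,-0.02],0,0.056],[[0,0.003,-0.05],0,0.056],[[0,0.003,-0.08],0,0.056],[[0,0.003,-0.1],0,0.056],[[0,0.003,-0.1],0,0.056]]}}

```text
t: 40.83
tcp_pos: [0.4736, 0.3845, 0.1027]
orientation: [[-0.264, -0.964, 0.008], [-0.964, 0.264, 0.007], [-0.009, -0.006, -1.0]]
ft_force: [0.8, -0.1, 0.4]
opening: 0.0557
```

Run:
```python
from h import *
w=grab("wrist","w40"); s=bot.observe();print(s["ft_force"],s["opening"])
chk(w,"blue");chk(w,"yellow")
plan(.644,-.1452,.1,179.5)
```

```text
[ 0.21780763  0.51440078 -0.47084717] 0.05581369950186496
blue 6221 [285.2, 181.2] [0.4652 0.3604 0.046 ] along -0.0225 lat 0.0001
blue 2848 [285.9, 208.1] [0.4702 0.3808 0.046 ] along -0.0016 lat 0.0007
blue 1064 [487.3, 297.7] [0.2978 0.5268 0.046 ] along 0.0938 lat 0.2055
blue 188 [554.6, 289.2] [0.1943 0.5583 0.046 ] along 0.0969 lat 0.3137
blue 326 [553.4, 381.0] [0.1301 0.777  0.046 ] along 0.2909 lat 0.4334
yellow 5537 [203.8, 142.7] [0.5146 0.3165 0.046 ] along -0.0152 lat 0.0170
yellow 2845 [183.9, 163.7] [0.5345 0.327  0.046 ] along 0.0001 lat 0.0006
at [0.4725 0.3836 0.1001] yaw -105.3 q6 -0.62 -> shift [ 0.4647 -0.3052 -0.0013] spin 75.2 rows>=13.3
```

View pics/w40.png

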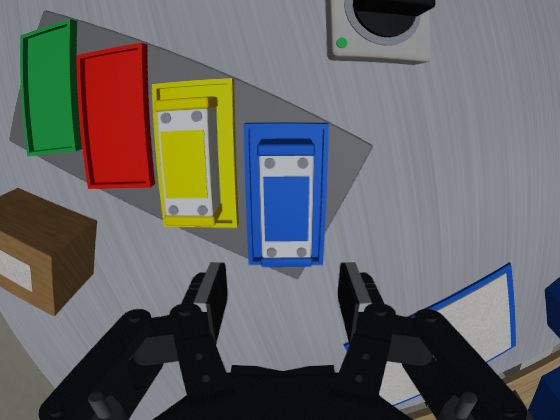

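Blue and yellow are in place. Now red.

Emit:
{"method": "send_rows", "body": {"rows": [[[0.033,-0.022,-0.01],6,0.06],[[0.066,-0.044,-0.01],12,0.06],[[0.099,-0.065,-0.01],18,0.06],[[0.132,-0.087,-0.01],24,0.06],[[0.165,-0.108,-0.01],30,0.06],[[0.198,-0.13,-0.01],36,0.06],[[0.231,-0.152,-0.01],42,0.06],[[0.264,-0.173,-0.01],48,0.06],[[0.297,-0.195,-0.01],54,0.06],[[0.33,-0.217,-0.01],60,0.06],[[0.363,-0.238,-0.01],66,0.06],[[0.396,-0.26,-0.01],72,0.06]]}}

```text
t: 41.88
tcp_pos: [0.6158, -0.0705, 0.105]
orientation: [[-0.999, -0.041, -0.003], [-0.041, 0.999, 0.0], [0.003, 0.001, -1.0]]
ft_force: [1.6, 0.4, 0.2]
opening: 0.06
```

Run:
```python
from h import *
w=grab("wrist")
for b in blobs(w,"red",200): print(b[2],plane(w,b[2],.04,True))
plan(.644,-.1452,.09,179.5)
```

```text
[547.9, 192.0] [[0.58540786 0.19350425 0.04      ]]
[194.7, 182.5] [[ 0.59548669 -0.13973026  0.04      ]]
[191.8, 238.1] [[ 0.64313199 -0.14453763  0.04      ]]
at [ 0.6181 -0.0785  0.1048] yaw -178.3 q6 -0.15 -> shift [-0.0239 -0.0673  0.0152] spin 2.2 rows>=1.8
```

Emit:
{"method": "send_rows", "body": {"rows": [[[-0.02,-0.03,0.01],2,0.06],[[-0.024,-0.055,0.01],2,0.06],[[-0.024,-0.062,0.01],2,0.06],[[-0.024,-0.062,0.01],2,0.06],[[-0.024,-0.062,0.01],2,0.06]]}}

```text
t: 42.35
tcp_pos: [0.6425, -0.129, 0.0955]
orientation: [[-1.0, -0.011, -0.002], [-0.011, 1.0, 0.001], [0.002, 0.001, -1.0]]
ft_force: [0.6, -0.0, 0.1]
opening: 0.0596
```

Run:
```python
from h import *
w=grab("wrist","w41");print(bot.observe()["ft_force"])
for b in blobs(w,"red",200): print(b[2],plane(w,b[2],.04,True))
plan(.644,-.1452,-.0165,179.5)
```

```text
[-0.72812248  0.57996745 -0.21241186]
[262.7, 154.9] [[ 0.59709027 -0.14362591  0.04      ]]
[261.3, 215.9] [[ 0.64363398 -0.14489168  0.04      ]]
[261.1, 268.9] [[ 0.68956099 -0.14563639  0.04      ]]
at [ 0.6426 -0.1283  0.0959] yaw -179.3 q6 -0.21 -> shift [-0.0013 -0.017   0.1124] spin 1.2 rows>=2.7
```

View pics/w41.png

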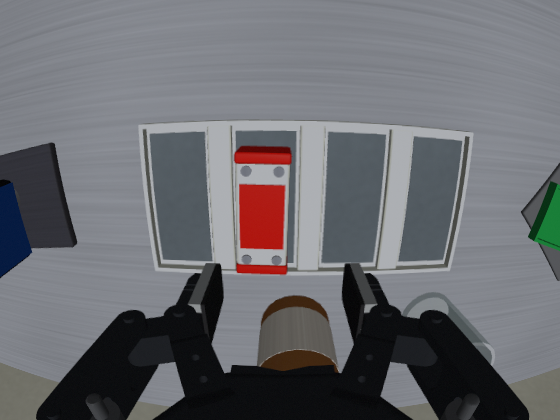

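Emit:
{"method": "send_rows", "body": {"rows": [[[-0.001,-0.017,0],1.2,0.06],[[-0.001,-0.017,0.02],1.2,0.06],[[-0.001,-0.017,0.05],1.2,0.06],[[-0.001,-0.017,0.075],1.2,0.06],[[-0.001,-0.017,0.095],1.2,0.06],[[-0.001,-0.017,0.108],1.2,0.06],[[-0.001,-0.017,0.112],1.2,0.06],[[-0.001,-0.017,0.112],1.2,0.06],[[-0.001,-0.017,0.112],1.2,0.03],[[-0.001,-0.017,0.112],1.2,0.03],[[-0.001,-0.017,0.112],1.2,0.03],[[-0.001,-0.017,0.112],1.2,0.03]]}}

```text
t: 43.4
tcp_pos: [0.6461, -0.1466, -0.0135]
orientation: [[-1.0, 0.009, 0.003], [0.009, 1.0, -0.0], [-0.003, -0.0, -1.0]]
ft_force: [-0.3, 1.1, 4.2]
opening: 0.0407
```

Emit:
{"method": "send_rows", "body": {"rows": [[[0,0,-0.02],0,0.03],[[0,0,-0.05],0,0.03],[[0,0,-0.08],0,0.03],[[0,0,-0.1],0,0.03],[[0,0,-0.1],0,0.03]]}}

```text
t: 43.82
tcp_pos: [0.6483, -0.1474, 0.0909]
orientation: [[-1.0, 0.009, 0.01], [0.009, 1.0, -0.002], [-0.01, -0.002, -1.0]]
ft_force: [1.2, -0.4, -1.2]
opening: 0.0411
```

Run:
```python
from h import *
w=grab("wrist","w42");s=bot.observe();print(s["ft_force"],s["opening"])
for b in blobs(w,"red",200): print(b[0],b[2])
plan(.5992,.2708,.088,254.7)
```

```text
[-0.5632061  -0.03040778 -2.56898564] 0.04046665175210215
3696 [282.6, 190.2]
7130 [282.3, 290.4]
717 [281.7, 362.9]
at [ 0.6469 -0.1471  0.0879] yaw 179.5 q6 -0.21 -> shift [ 0.0516  0.4175 -0.0011] spin -75.2 rows>=10.5
```

View pics/w42.png

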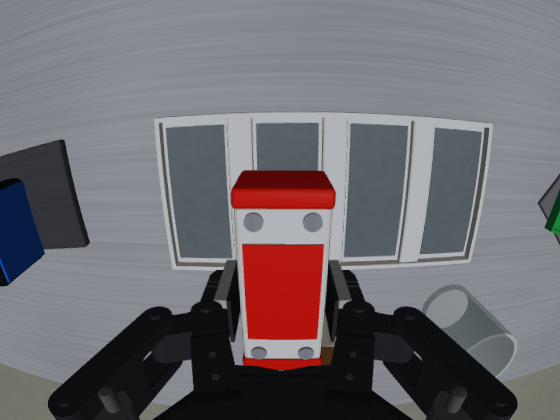

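Emit:
{"method": "send_rows", "body": {"rows": [[[0.025,0.03,0],-6,0.03],[[0.05,0.06,0],-12,0.03],[[0.065,0.095,0],-18,0.03],[[0.075,0.13,0],-25,0.03],[[0.08,0.165,0],-32,0.03],[[0.08,0.2,0],-39,0.03],[[0.08,0.235,0],-46,0.03],[[0.08,0.27,0],-53,0.03],[[0.075,0.305,0],-60,0.03],[[0.07,0.34,0],-66,0.03],[[0.06,0.37,0],-72,0.03],[[0.055,0.395,0],-75.2,0.03]]}}

```text
t: 44.87
tcp_pos: [0.5922, 0.2511, 0.082]
orientation: [[-0.259, -0.966, -0.003], [-0.966, 0.259, -0.001], [0.002, 0.003, -1.0]]
ft_force: [1.1, -0.5, -2.9]
opening: 0.041
```

Run:
```python
from h import *
s=bot.observe();print(s["ft_force"],s["opening"])
plan(.5992,.2708,.088,254.7)
```

```text
[ 1.05665083 -0.51567542 -2.86634259] 0.04097978152809606
at [0.5922 0.2511 0.082 ] yaw -105.0 q6 -0.91 -> shift [-0.0208 -0.0016 -0.006 ] spin 0.3 rows>=0.5
```

Emit:
{"method": "send_rows", "body": {"rows": [[[-0.01,0,0],0,0.03],[[-0.019,-0.001,0],0,0.03],[[-0.019,-0.001,0],0,0.03],[[-0.019,-0.001,0],0,0.03]]}}

```text
t: 45.2
tcp_pos: [0.5985, 0.266, 0.0833]
orientation: [[-0.265, -0.964, -0.002], [-0.964, 0.265, -0.002], [0.002, 0.002, -1.0]]
ft_force: [0.0, -0.4, -2.4]
opening: 0.041
```

Run:
```python
from h import *
w=grab("wrist","w43");s=bot.observe();print(s["ft_force"],s["opening"])
plan(.5992,.2708,-.006,254.7)
```

```text
[ 0.07186633 -0.71679758 -2.47000336] 0.04056186835167772
at [0.5987 0.2655 0.0837] yaw -105.4 q6 -0.88 -> shift [-0.0054  0.0008  0.0897] spin -0.1 rows>=2.2
```

View pics/w43.png

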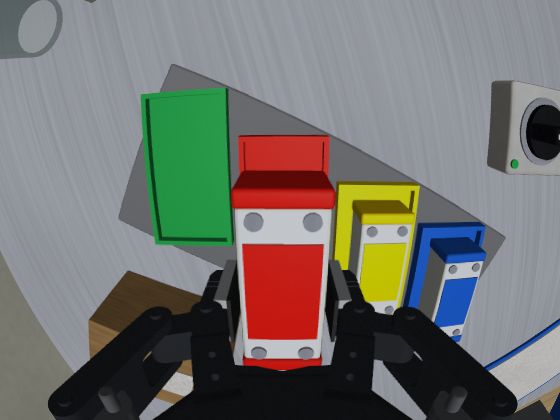

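Run:
```python
from h import *
t=grab("top"); C=cloud(t,False)
m=(C[...,2]>.06)&(C[...,2]<.1)&(C[...,1]>.27)&(C[...,1]<.5)&(C[...,0]>.6)&(C[...,0]<.85)
n,l,st,ce=cv2.connectedComponentsWithStats(m.astype(np.uint8)); i=1+np.argmax(st[1:,4]); p=C[l==i]; r=cv2.minAreaRect(np.float32(p[:,:2])); print(r,np.median(p[:,2]))
q=cv2.boxPoints(r)-np.array(SL["red"]); print("tool-frame x,y", np.c_[-(q@D),q@N])
```

```text
((0.7723240256309509, 0.3153125047683716), (0.07994991540908813, 0.03464145213365555), 26.43331527709961) 0.08281604515067786
tool-frame x,y [[-0.07493336 -0.11388129]
 [-0.04908211 -0.13694083]
 [-0.1023019  -0.19660353]
 [-0.12815316 -0.173544  ]]
```

Run:
```python
from h import *
f=grab("top")
im=cv2.imread("pics/a_top.png"); cv2.imwrite("pics/wb.png",cv2.resize(im[105:170,135:195],None,fx=10,fy=9,interpolation=cv2.INTER_CUBIC))
w=grab("wrist"); C=cloud(w,True); m=(C[...,2]>.078)&(C[...,2]<.092)&(C[...,0]>.6)&(C[...,1]>.25)
s=bot.observe(); n,l,st,ce=cv2.connectedComponentsWithStats(m.astype(np.uint8)); i=1+np.argmax(st[1:,4]); p=C[l==i]; print(st[i]); q=p[:,:2]-np.array(SL["red"]); print((-(q@D)).min(),(-(q@D)).max(),(q@N).min(),(q@N).max())
```

```text
[155 360  39  44 880]
-0.1547821215090611 -0.09177257622967908 -0.11476322334394864 -0.07097425322638477
```

View pics/wb.png

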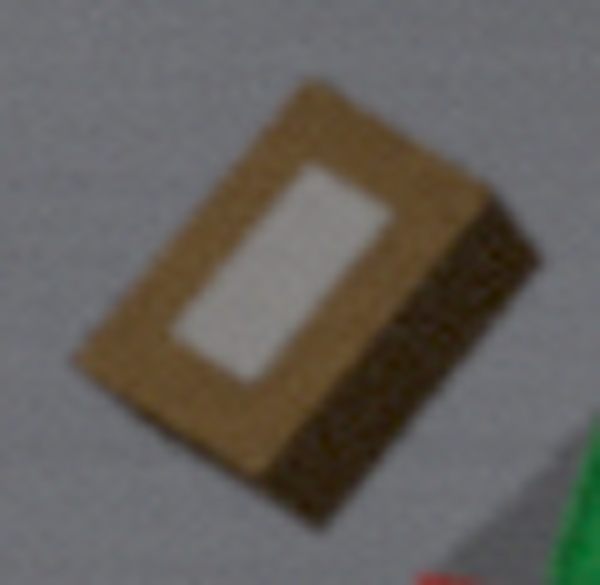

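Run:
```python
from h import *
f=grab("top")
P=np.array([(310,75),(490,190),(260,470),(75,360)],float)/[10,9]+[135,105]
X=plane(f,P,.085)[:,:2]; q=X-np.array(SL["red"]); print(X.round(3)); print(np.c_[-(q@D),q@N].round(3))
```

```text
[[0.802 0.345]
 [0.762 0.29 ]
 [0.667 0.355]
 [0.704 0.411]]
[[-0.125 -0.176]
 [-0.062 -0.152]
 [-0.099 -0.043]
 [-0.163 -0.064]]
```

Emit:
{"method": "send_rows", "body": {"rows": [[[-0.005,0.001,0.01],0,0.03],[[-0.005,0.001,0.03],0,0.03],[[-0.005,0.001,0.05],0,0.03],[[-0.005,0.001,0.065],0,0.03],[[-0.005,0.001,0.077],0,0.03],[[-0.005,0.001,0.084],0,0.03],[[-0.005,0.001,0.088],0,0.03],[[-0.005,0.001,0.089],0,0.03],[[-0.005,0.001,0.089],0,0.03]]}}

```text
t: 46.2
tcp_pos: [0.6, 0.2724, -0.004]
orientation: [[-0.264, -0.964, 0.001], [-0.964, 0.264, 0.0], [-0.001, -0.001, -1.0]]
ft_force: [-0.5, -0.3, -2.4]
opening: 0.0403
```

Run:
```python
from h import *
w=grab("wrist","w44"); s=bot.observe();print(s["ft_force"],s["opening"])
C=cloud(w,True); print(C[290,282],C[222,282]); plan(.5992,.2708,-.0075,254.7)
```

```text
[ 0.21563558  0.23056025 -2.04582535] 0.04057919136420345
[0.59868972 0.26724315 0.05072162] [0.59043992 0.23705079 0.04860711]
at [ 0.6003  0.2725 -0.0035] yaw -105.3 q6 -0.88 -> shift [0.0019 0.0006 0.004 ] spin -0.0 rows>=0.1
```

View pics/w44.png

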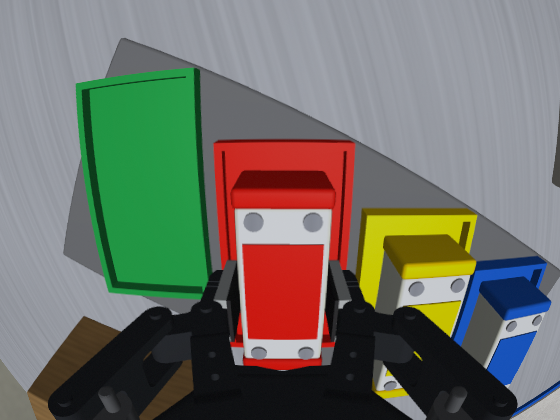

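Emit:
{"method": "send_rows", "body": {"rows": [[[0.002,0.001,0.002],0,0.03],[[0.002,0.001,0.0035],0,0.03],[[0.002,0.001,0.004],0,0.03],[[0.002,0.001,0.004],0,0.056],[[0.002,0.001,0.004],0,0.056],[[0.002,0.001,0.004],0,0.056],[[0.002,0.001,-0.02],0,0.056],[[0.002,0.001,-0.05],0,0.056],[[0.002,0.001,-0.08],0,0.056],[[0.002,0.001,-0.1],0,0.056],[[0.002,0.001,-0.1],0,0.056]]}}

```text
t: 47.17
tcp_pos: [0.6018, 0.2723, 0.1022]
orientation: [[-0.264, -0.964, 0.01], [-0.964, 0.264, 0.005], [-0.007, -0.009, -1.0]]
ft_force: [0.5, 0.3, 0.1]
opening: 0.0562
```

Run:
```python
from h import *
w=grab("wrist","w45"); s=bot.observe();print(s["ft_force"],s["opening"])
for c in SL: chk(w,c)
plan(.45,.05,.15,195)
```

```text
[-0.26643011  0.14751548 -0.41189193] 0.05602361322240644
red 6210 [285.6, 182.6] [0.5935 0.249  0.046 ] along -0.0225 lat -0.0003
red 2855 [286.7, 208.5] [0.5979 0.2687 0.046 ] along -0.0024 lat 0.0006
yellow 4608 [366.9, 209.4] [0.5386 0.2854 0.046 ] along -0.0389 lat -0.0143
yellow 2037 [379.4, 251.4] [0.5343 0.3243 0.046 ] along -0.0025 lat 0.0000
blue 3416 [434.0, 244.0] [0.4855 0.3319 0.046 ] along -0.0446 lat -0.0269
blue 1419 [450.2, 284.5] [0.4708 0.3801 0.046 ] along -0.0021 lat -0.0001
blue 436 [520.3, 333.2] [0.3695 0.4926 0.046 ] along 0.0798 lat 0.1273
at [0.6005 0.2716 0.0994] yaw -105.3 q6 -0.88 -> shift [ 0.2533  0.0863 -0.0523] spin 59.7 rows>=8.3
```

View pics/w45.png

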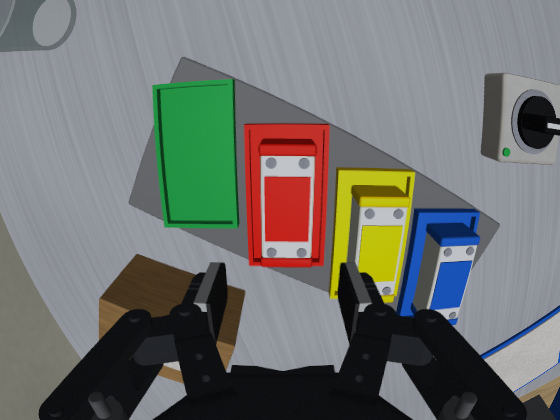

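Move clear, then take final pictures from above (also to check for a knocked cassette or a hidden green one).

Emit:
{"method": "send_rows", "body": {"rows": [[[0,0,-0.04],0,0.06],[[0.03,0.01,-0.06],6,0.06],[[0.06,0.02,-0.06],12,0.06],[[0.09,0.03,-0.06],19,0.06],[[0.12,0.04,-0.06],26,0.06],[[0.15,0.05,-0.06],33,0.06],[[0.18,0.06,-0.06],40,0.06],[[0.21,0.07,-0.06],47,0.06],[[0.24,0.08,-0.06],54,0.06],[[0.253,0.086,-0.06],60,0.06],[[0.253,0.086,-0.06],60,0.06],[[0.253,0.086,-0.06],60,0.06]]}}

```text
t: 48.22
tcp_pos: [0.4477, 0.0488, 0.155]
orientation: [[-0.967, -0.254, -0.001], [-0.254, 0.967, 0.0], [0.001, 0.0, -1.0]]
ft_force: [0.2, 0.7, 0.7]
opening: 0.0603
```

Run:
```python
from h import *
t=grab("top","t46");sc=grab("scene","s46");w=grab("wrist","w46"); print(bot.observe()["t"],bot.observe()["tcp_pos"])
for c in SL: chk(t,c,False)
C=cloud(t,False)
for c in SL:
    x=SL[c]; m=(abs(C[...,0]-x[0])<.02)&(abs(C[...,1]-x[1])<.02)&(C[...,2]>.03); print(c,np.median(C[m][:,2]) if m.any() else None)
```

```text
48.3667 [0.44887607 0.04993464 0.1552212 ]
red 697 [193.8, 184.6] [0.5923 0.2627 0.046 ] along -0.0096 lat 0.0046
yellow 721 [175.2, 205.2] [0.5293 0.3164 0.046 ] along -0.0114 lat 0.0028
yellow 167 [538.8, 354.6] [ 0.0978 -0.7454  0.046 ] along -1.1494 lat 0.1388
blue 539 [157.1, 226.2] [0.4659 0.368  0.046 ] along -0.0151 lat 0.0015
blue 176 [152.5, 224.4] [0.4712 0.3819 0.046 ] along -0.0003 lat -0.0000
blue 563 [74.4, 272.7] [0.3278 0.6047 0.046 ] along 0.1769 lat 0.1972
blue 588 [506.2, 355.0] [ 0.0965 -0.6512  0.046 ] along -1.0956 lat 0.0889
red 0.044811180503125714
yellow 0.04457157811952228
blue 0.04546791622437718
```

View pics/t46.png

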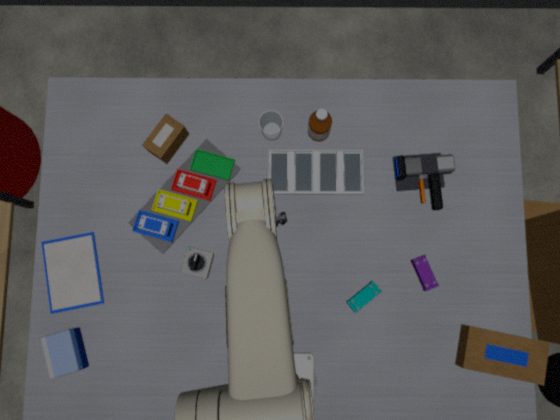

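View pics/s46.png

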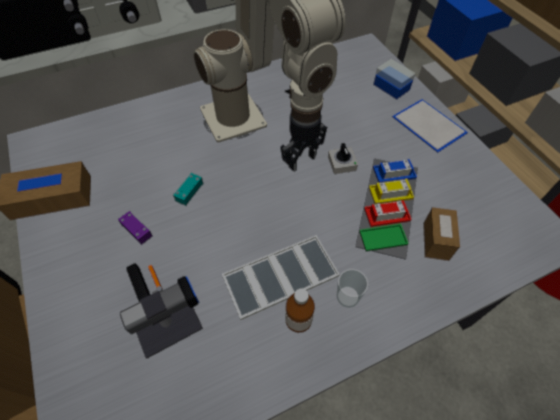

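```bash
python3 -c "
from h import *
print(bot.close_job())"
```

```text
the job is handed in; nothing more can be done
None
```

I finished the job and handed it in at about 48 s of the 210 s allowed; `close_job` gives no verdict.

**Cassettes:** Blue, red and yellow were on the bench. I saw no green one in any view, so its pocket stays empty. I laid the three flat, label up, in separate tray lanes.

**Knob and trigger:**
- I twisted the knob about 72° clockwise to its stop, where the wrist moment was about 0.95 N m, then let it go. The wrist camera saw it back at its rest angle.
- With all three cassettes in the tray, I squeezed the trigger until the fingers read 45.4 mm (they read about 1 mm low) and held it. After release it was back within about 0.006 rad of its rest direction.

**Last checks:**
- **Wrist camera:** each cassette is flat and label up in the pocket of its own colour, with its label within 1 to 3 mm of the pocket centre.
- **Top camera:** blue agreed to under 1 mm. Red and yellow labels merged with their pockets in the colour mask, so there is no centre value for them. Label tops read about 45 mm, against 46 mm expected.
- **Bystanders:** the bottle, beaker and wipes box look where they were at the start, judged by eye.

**One disagreement:** the reported TCP lies about 33 mm beyond the real fingertips. My first grasp therefore closed on air just above the red cassette and moved nothing. I measured the offset from the wrist camera's depth and used it from then on.

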